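# Show the soldered glass panel to the inspection camera

### The job

The small leaded-glass panel in the soldering jig is ready for inspection: pull the locking pin, park it hanging in the slot of the jig's park block, swing the keeper bar right clear of the panel and lift the panel out. Hold it up centred in front of the inspection camera, 12 cm from the lens, with its underside square to the lens and its long sides level, and finish there, still holding it in the air. Do not bump the camera and leave the other things on the bench where they are.

Things in the scene. Friction and masses are not known exactly. Their poses are not given: they have to be found in the camera images.
- jig: Soldering jig fixed to the bench: plywood base 160 (x) by 195 (y) by 12 mm; origin at its underside below the panel's centre, z up, y along the panel's long side. On it a rest pad 28 x 60 mm, top at z 28; four 6 mm dowels, tops at z 32, at x +-30, y +-30 mm, and thin stops at the panel's short ends, tops z 34. Beside the panel's long sides (|y| under 20 mm) fingers have free room.
- bore (a point): Mouth of the locking pin's 9.5 mm vertical bore in the bush block, 30 x 30 mm, top 37.5 mm above the bench, at the jig's x 0, y -60 mm; axes as the jig.
- panel: The panel in the jig: leaded amber glass in a zinc-grey frame, 50 (its x) by 80 (its y, the long side) by 8 mm, 0.1 kg, both faces alike; origin at the centre of its underside, z out of its top. It lies on the rest pad, underside 28 mm above the bench, with 2 mm play, and lifts straight up when the keeper bar is away. Take it by its two long edges; 14 mm is free below them.
- panel_center (a point): Centre of that panel, half way through its thickness; axes as the panel.
- pin: Locking pin, steel, 0.06 kg, upright through keeper bar and bush block; origin at the shank's tip, z up. Shank 8 mm thick (z 0 to 30), collar 22 mm across (z 30 to 34), knurled round grip 18 mm across (z 34 to 56). Loose fit; its collar rests on the bar, tip 16 mm above the bench. Pull it straight up by 32 mm or more to clear the bar.
- pin_collar (a point): Centre of the underside of the pin's collar, which is what rests on the bar or the park block.
- notch (a point): Where the collar's underside centre comes to rest when the pin is parked; axes as the jig. The aluminium park block, 34 (x) by 33 mm (y), top 48 mm above the bench, has a vertical slot 11 mm wide along x, open at the top and to -x: 10 mm from here to its closed end, 16 mm to its open end. The pin hangs in it by the collar; lower it in from above or slide it in.
- keeper (a joint): Swing of the steel keeper bar, rad: 0 = over the panel, locked by the pin; grows to 1.9 as it swings anticlockwise seen from above, free end to the jig's +x; clear of the panel from 1.4, better 1.6. Turns stiffly (0.06 N m), stays where left. Bar 24 mm wide, 150 mm long, from 38 to 46 mm above the bench.
- keeper_knob (a point): Centre of the top of the black round knob on the keeper bar (20 mm across, 22 mm high, top 68 mm above the bench), 62 mm from the pivot; at the start above the panel's centre. Take it by this knob.
- pivot (a point): A point on the keeper bar's vertical pivot axis.
- camera: Inspection camera on a bench stand: fixed round foot 100 mm across, post and yoke up to 107 mm, tilting head with a ring light 66 mm across; origin under the foot's centre. It looks up and back towards the robot; its heading and tilt differ from run to run. Not to be bumped.
- lens (a point): Centre of the lens front. Its z axis is the optical axis, pointing out of the lens (up, 23 to 46 degrees off vertical, leaning towards the robot); y is level (left-right in its picture); x is at right angles to both.
- view (a point): The point on the optical axis 120 mm in front of the lens, where the panel's centre belongs; axes as lens. In the right attitude the panel's z (top) axis is along this z, the underside looking at the lens, and the panel's y (long) axis is along this y, either way round.
- spare_panel: Bystander: a second panel of the same make lying on the bare bench, not in the jig.
- flux_jar: Bystander: small amber jar 56 mm across, 58 mm high, with a brush sticking out to 120 mm, beyond the jig.
- solder_reel: Bystander: reel of solder standing on its flange, 60 mm across, 38 mm high, by the pivot end of the jig.
- foil_roll: Bystander: flat roll of copper foil, 64 mm across, 8 mm high, by the pin end of the jig.
- cutter: Bystander: glass cutter, 160 mm long, wooden handle, lying on the bench.
- flask: Bystander: grey drinking flask, 72 mm across, 236 mm high, at the back of the bench.

How it is judged:
By the outcome, as a careful person would: the job done as asked, in the order asked, and still so for the second after the job is handed in, while the arm keeps its last pose, push and grip.
It also fails if it takes over 61 s, if anything falls off the work surface, if the arm or the gripper's body presses on something with over 40 N, if the wrist force passes 120 N, or if a joint passes its speed limit or range.

### The arm

A 6-joint arm with a two-finger parallel gripper is mounted at the origin on the work surface. World frame = base frame: x ahead of the robot, y to its left, z up, the work surface at z = 0. Lengths are in mm, angles in degrees, forces in N, time in s.
With the tool pointing down it reaches from about 375 to 975 mm from the base axis. Payload 3.8 kg.
Tool frame: the origin (TCP) lies at the very end of the fingers, on their centre line; the grasp point (between the pads) lies 19 mm behind it; z points along the fingers, y is the line along which they close (so a half turn about z gives the same grasp; the last joint's range is limited). The gripper opens to 85 mm and grips with 20 to 120 N. Pads are 22 mm wide; open, the fingers measure 114 mm over their backs; the gripper's body (76 mm by 85 mm) begins 54 mm behind the grasp point. The pads swing forward as they close: fully open they stand 13 mm farther back than shut.
Start: joints at [-76.484, 15.12, 91.902, -0, 72.978, -2.114], TCP at [181.859, -650.035, 231.28] pointing down, gripper open.
Joint ranges: [-150.88, 150.88], [-54.13, 125.18], [17.81, 147.31], [-75.09, 255.09], [0, 152.58], [-146.25, 146.25]. Speed limits (degrees/s): [147.25, 147.25, 180, 180, 180, 180].

### API

Orientations are given as [roll, pitch, yaw] about the fixed x, y, z axes, in that order (R = Rz(yaw) Ry(pitch) Rx(roll)).
In Python, from bench import sensors, viewer, ticket gives the robot as it stands. The module is installed in compiled form; this text tells all that it offers.
- The arm moves only by the shell command python3 -m crank 'ROWS' [FORCE]. ROWS is JSON, a list of rows, each an object of numbers: "x", "y", "z": the shift along the tool's x, y, z in mm; "rx", "ry", "rz": the turn, a rotation vector about the tool's x, y, z in degrees; "jaw": the finger opening in mm, from 0 to 85.4. In form: [{"x": .., "y": .., "z": .., "rx": .., "ry": .., "rz": .., "jaw": ..}, ...]. A call has 1 to 20 rows; each row shifts and turns the commanded pose from where the row before left it, along the tool's axes as they then stand; what a row does not reach is not made up. A row lasts 1/12 s, in which the tool goes at most 41.7 mm and 7.16 degrees, less where a joint would pass 70% of its speed; a pose out of reach is approached as far as the arm can. A call is refused whole if a number of a shift passes 41.7 or a number of a turn 7.16, either way. A call with a gripper value outside its range is refused whole. The fingers move at their own pace and stop on an object; FORCE is the grip in N (left out, the last holds). Time passes only in rows, so rows that do not move let the fingers close. It gives the time, the measured TCP pose, the force, the opening and the grip force at its end, in the units of the state.
- sensors.get_obs(): the state, without advancing time (a new reading comes with each control period).
- viewer.capture(name): name is "scene" or "top" or "wrist"; returns a dict with "pixels" (420x560x3 uint8, red, green, blue), "K" (3x3 intrinsics, pixels), "R" (3x3) and "t" (3): a world point X has camera coordinates R X + t; the wrist camera has in their place "T_tool_cam" (4x4, takes a point from camera to tool coordinates, whose origin is the TCP and whose axes are the flange's). Camera axes: x right, y down, z forward; pixel columns grow to the right and rows downward; lengths in mm; the calibration is good to about 2 mm. A picture is of the moment at which its call begins: read the wrist's pose just before it. There is no depth.
- ticket.finish_job(): hands the job in; it is judged then, once.
Trained networks look in a picture, given as the dict that the camera call returned (one of the last four; its "shot" number tells which), for a name from the list of things; names that differ only in an ending like _2 or _b are one class to them, and where a whole thing is asked for, a point or a joint stands for the part that bears it (a point fixed in the world has none). Each returns a list of dicts, best first, with "confidence" (0 to 1); they miss things now and then, are a little off and sometimes report something else, mostly with a low value. They report only what shows in the picture. A call takes as long as a camera call.
- viewer.regions_of(picture, name): "region" (420x560 bool, what is visible of it) and "extent" ([centre column, centre row, width, height] in pixels, round what is visible of it).
The state is a dict: "t": time; "joint_positions": joint angles; "dq": joint speeds; "effort": joint torques, N m; "position": TCP position; "ee_rot": TCP orientation; "wrist_force": force on the tool from outside, world axes, zero at the start; "torque": the same for the moment, N m; "finger_gap": finger opening in mm; "grip_force": force on a finger pad.
Only numpy, scipy, OpenCV 4.12 (cv2) and the standard library are available. Lean on these libraries where they do the work, as an engineer would, in place of code of your own. Each camera call takes 0.05 s, during which the arm holds its last target. There are 200 camera calls.

## Working session

There is one attempt and no reset: what is moved stays moved. The work goes in short steps, Python scripts to look and compute and a shell command to move; the robot and the scene stay as the last step left them, time stands still between calls to the robot, and variables do not carry over. Pictures are saved under pics/ and viewed, at most 10 in all, crops included, and the job is handed in when it is done.

```bash
ls; mkdir -p pics; python3 - <<'E'
from bench import sensors, viewer
import cv2, numpy as np
o=sensors.get_obs()
for k,v in o.items(): print(k,np.round(v,3))
ims=[]
for n in ["scene","top"]:
    p=viewer.capture(n); print(n,p["K"].round(1).tolist(),p["R"].round(3).tolist(),p["t"].round(1).tolist())
    cv2.imwrite(f"pics/{n}0.png",p["pixels"][:,:,::-1])
    for name in ["jig","panel","pin","keeper","keeper_knob","camera","lens","notch","spare_panel","flux_jar","solder_reel","foil_roll","cutter","flask","pin_collar","pivot"]:
        try: r=viewer.regions_of(p,name)
        except Exception as e: print(name,e); continue
        print(name,[(round(d["confidence"],2),np.round(d["extent"]).tolist()) for d in r[:3]])
E
```

```text
pics
t 0.0
joint_positions [-7.6485e+01  1.5170e+01  9.1982e+01  2.0000e-03  7.2979e+01 -2.1150e+00]
dq [-0.026 -0.018 -0.074 -0.031  0.04  -0.054]
effort [-0.0000e+00 -5.1511e+01 -3.6732e+01  0.0000e+00  1.3000e-02 -0.0000e+00]
position [ 181.687 -649.315  229.947]
ee_rot [-1.79869e+02 -7.00000e-03  1.56290e+01]
wrist_force [ 0.032  0.619 -0.066]
torque [-0.002 -0.001  0.066]
grip_force 0.0
finger_gap 85.43
scene [[425.1, 0.0, 281.2], [0.0, 425.1, 213.5], [0.0, 0.0, 1.0]] [[-0.435, 0.901, 0.013], [0.659, 0.328, -0.677], [-0.614, -0.285, -0.736]] [224.4, -298.8, 1628.7]
jig [(0.97, [301.0, 243.0, 72.0, 54.0])]
panel [(0.69, [304.0, 246.0, 33.0, 5.0])]
pin [(0.4, [286.0, 234.0, 6.0, 13.0])]
keeper [(0.6, [305.0, 239.0, 52.0, 16.0])]
keeper_knob [(0.64, [303.0, 238.0, 51.0, 14.0])]
camera [(0.96, [200.0, 240.0, 34.0, 50.0]), (0.63, [355.0, 247.0, 18.0, 23.0]), (0.37, [251.0, 237.0, 23.0, 20.0])]
lens [(0.94, [201.0, 230.0, 30.0, 28.0]), (0.27, [275.0, 271.0, 22.0, 38.0])]
notch [(0.96, [301.0, 243.0, 67.0, 56.0]), (0.6, [304.0, 246.0, 27.0, 0.0])]
spare_panel [(0.8, [228.0, 186.0, 28.0
[... 718 characters left out ...]
72, [253.0, 224.0, 31.0, 25.0])]
pin []
keeper [(0.88, [247.0, 226.0, 50.0, 24.0]), (0.34, [352.0, 165.0, 24.0, 30.0])]
keeper_knob [(0.55, [348.0, 169.0, 43.0, 34.0])]
camera [(0.72, [314.0, 215.0, 25.0, 23.0]), (0.55, [350.0, 166.0, 43.0, 36.0])]
lens [(0.84, [352.0, 163.0, 26.0, 34.0])]
notch [(0.66, [255.0, 228.0, 84.0, 80.0])]
spare_panel [(0.94, [378.0, 274.0, 22.0, 29.0])]
flux_jar [(0.74, [261.0, 169.0, 25.0, 23.0])]
solder_reel [(0.76, [204.0, 240.0, 30.0, 23.0])]
foil_roll [(0.72, [273.0, 216.0, 8.0, 5.0]), (0.61, [313.0, 215.0, 26.0, 23.0])]
cutter []
flask [(0.58, [115.0, 168.0, 51.0, 63.0])]
pin_collar [(0.57, [273.0, 216.0, 9.0, 7.0])]
pivot [(0.93, [254.0, 226.0, 88.0, 78.0])]
```

```bash
cat > h.py <<'E'
import numpy as np, cv2
from scipy.spatial.transform import Rotation as Ro
def ray(p,uv):
    d=np.linalg.inv(p["K"])@np.array([uv[0],uv[1],1.]); R=p["R"];
    return -R.T@p["t"], R.T@d
def at_z(p,uv,z):
    c,d=ray(p,uv); return c+d*(z-c[2])/d[2]
def proj(p,X):
    c=p["R"]@np.asarray(X,float)+p["t"]; q=p["K"]@c; return q[:2]/q[2]
def tri(obs):  # list of (p,uv)
    A=np.zeros((3,3));b=np.zeros(3)
    for p,uv in obs:
        c,d=ray(p,uv); d=d/np.linalg.norm(d); M=np.eye(3)-np.outer(d,d); A+=M;b+=M@c
    X=np.linalg.solve(A,b); return X,[np.round(proj(p,X)-uv,1) for p,uv in obs]
def toolT(o):
    T=np.eye(4);T[:3,:3]=Ro.from_euler("xyz",o["ee_rot"],degrees=True).as_matrix();T[:3,3]=o["position"];return T
def wrist():
    from bench import sensors,viewer
    o=sensors.get_obs(); p=viewer.capture("wrist"); T=np.linalg.inv(toolT(o)@p["T_tool_cam"])
    p["R"]=T[:3,:3];p["t"]=T[:3,3]; return p
E
python3 - <<'E'
import cv2,numpy as np
im=cv2.imread("pics/top0.png")[120:310,180:420]
a=cv2.resize(im,None,fx=3,fy=3,interpolation=cv2.INTER_CUBIC)
cv2.imwrite("pics/top0c.png",a)
from bench import viewer
from h import *
p=viewer.capture("top");s=viewer.capture("scene")
def ex(c,n,i=0): 
    return viewer.regions_of(c,n)[i]["extent"][:2]
for n,z in [("jig",6),("panel",36),("spare_panel",4),("solder_reel",20),("foil_roll",4),("flux_jar",30),("flask",118),("pin_collar",60),("lens",100)]:
    try:
        u=ex(p,n);v=ex(s,n); print(n,u.round(1),v.round(1),at_z(p,u,z).round(),at_z(s,v,z).round())
    except Exception as e: print(n,e)
E
```

```text
jig 'list' object has no attribute 'round'
panel 'list' object has no attribute 'round'
spare_panel 'list' object has no attribute 'round'
solder_reel 'list' object has no attribute 'round'
foil_roll list index out of range
flux_jar 'list' object has no attribute 'round'
flask 'list' object has no attribute 'round'
pin_collar list index out of range
lens 'list' object has no attribute 'round'
```

View pics/top0c.png

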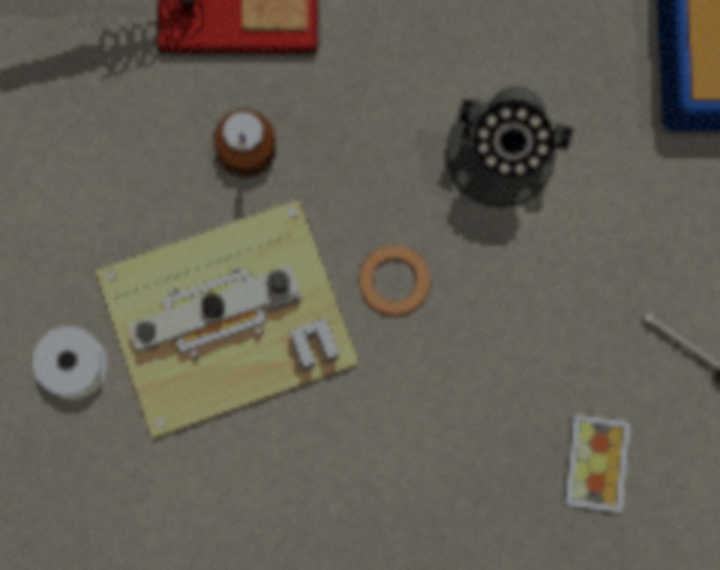

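The top view shows the jig with corners at crop (97,270), (300,202), (355,365), (153,436). The pin is at (278,285), the knob at (213,306), the pivot at (146,332) and the park block at about (315,342), its slot opening downwards in the picture. The camera ring is at (513,140), with the lens leaning towards the robot.

```bash
python3 - <<'E'
from bench import viewer
from h import *
p=viewer.capture("top");s=viewer.capture("scene")
f=lambda u,z: at_z(p,(u[0]/3+180-.33,u[1]/3+120-.33),z).round(1)
C=[f(u,12) for u in [(97,270),(300,202),(355,365),(153,436)]]
print("corners",C,"ctr",np.mean(C,0))
yax=(C[0]+C[3]-C[1]-C[2])[:2]/2; xax=(C[0]+C[1]-C[2]-C[3])[:2]/2
print(np.linalg.norm(yax),np.linalg.norm(xax),np.degrees(np.arctan2(yax[1],yax[0]))-90,np.degrees(np.arctan2(xax[1],xax[0])))
print("pin",f((278,281),76-4),"knob",f((213,303),68),"pivot",f((146,330),50),"notch",f((316,340),48))
for n,z in [("jig",6),("panel",36),("spare_panel",4),("solder_reel",20),("foil_roll",4),("flux_jar",30),("flask",118),("lens",110)]:
    for c in (p,s):
        r=viewer.regions_of(c,n); print(n,[(round(d["confidence"],2),at_z(c,d["extent"][:2],z).round().tolist()) for d in r[:2]])
u=(513/3+180-.33,140/3+120-.33)
r=viewer.regions_of(s,"lens")
print(tri([(p,np.array(u)),(s,np.array(r[0]["extent"][:2]))]))
im=s["pixels"][:,:,::-1][190:300,160:400]
cv2.imwrite("pics/sc0c.png",cv2.resize(im,None,fx=3.3,fy=3.3,interpolation=cv2.INTER_CUBIC))
E
```

```text
corners [array([599.4, 203. ,  12. ]), array([663.,  21.,  12.]), array([514.9, -28.5,  12. ]), array([451.4, 148.8,  12. ])] ctr [557.175  86.075  12.   ]
190.55898037090776 156.8669021814354 19.480896643131913 19.301250435921464
pin [579.2  39.   72. ] knob [560.6  94.3  68. ] pivot [539.7 153.   50. ] notch [532.    6.3  48. ]
jig [(0.85, [560.0, 88.0, 6.0])]
jig [(0.64, [558.0, 86.0, 6.0]), (0.16, [671.0, -186.0, 6.0])]
panel [(0.24, [710.0, 463.0, 36.0])]
panel [(0.49, [582.0, 108.0, 36.0])]
spare_panel [(0.8, [427.0, -239.0, 4.0])]
spare_panel [(0.58, [669.0, -189.0, 4.0]), (0.53, [439.0, -236.0, 4.0])]
solder_reel [(0.88, [511.0, 224.0, 20.0])]
solder_reel [(0.78, [501.0, 233.0, 20.0])]
foil_roll [(0.75, [589.0, -67.0, 4.0]), (0.19, [730.0, -174.0, 4.0])]
foil_roll [(0.68, [592.0, -68.0, 4.0])]
flux_jar [(0.96, [710.0, 75.0, 30.0])]
flux_jar [(0.64, [717.0, 77.0, 30.0])]
flask [(0.59, [687.0, 434.0, 118.0])]
flask [(0.89, [664.0, 436.0, 118.0]), (0.21, [533.0, -172.0, 118.0])]
lens [(0.7, [700.0, -161.0, 110.0])]
lens [(0.82, [705.0, -149.0, 110.0]), (0.69, [662.0, 434.0, 110.0])]
(array([ 696.66714388, -158.7299419 ,   96.48612562]), [array([-0.6,  0.3]), array([-0.6, -0.1])])
```

View pics/sc0c.png

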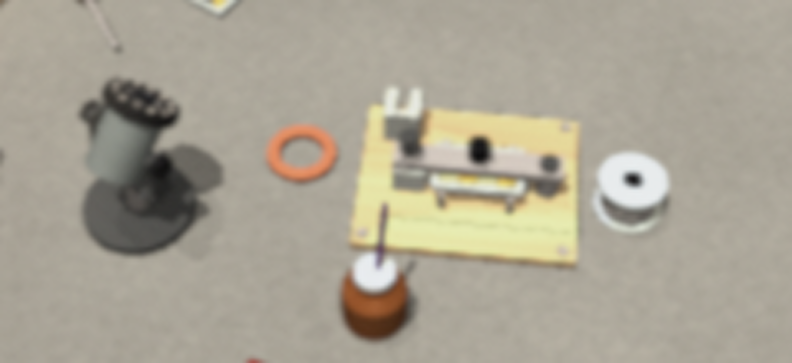

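The scene view agrees: jig in the middle, park block at its pin end, camera at left tilted towards the robot. Next I turn the tool to the jig's yaw, then look from close by.

```bash
python3 -m crank '[{"z":-8,"rz":-7.16},{"z":-8,"rz":-7.16},{"z":-8,"rz":-7.16},{"z":-8,"rz":-7.16},{"z":-8,"rz":-7.16},{"z":-8,"rz":-7.16},{"z":-8,"rz":-7.16},{"z":-8,"rz":-7.16},{"z":-8,"rz":-7.16},{"z":-8,"rz":-7.16},{"z":-8,"rz":-7.16},{"z":-8,"rz":-7.16},{"z":-4,"rz":-7.16}]'
```

```text
validation failed for argument at $[0]...
```

```bash
python3 -m crank '[{"x":0,"y":0,"z":-8,"rx":0,"ry":0,"rz":-7.16,"jaw":85},{"x":0,"y":0,"z":-8,"rx":0,"ry":0,"rz":-7.16,"jaw":85},{"x":0,"y":0,"z":-8,"rx":0,"ry":0,"rz":-7.16,"jaw":85},{"x":0,"y":0,"z":-8,"rx":0,"ry":0,"rz":-7.16,"jaw":85},{"x":0,"y":0,"z":-8,"rx":0,"ry":0,"rz":-7.16,"jaw":85},{"x":0,"y":0,"z":-8,"rx":0,"ry":0,"rz":-7.16,"jaw":85},{"x":0,"y":0,"z":-8,"rx":0,"ry":0,"rz":-7.16,"jaw":85},{"x":0,"y":0,"z":-8,"rx":0,"ry":0,"rz":-7.16,"jaw":85},{"x":0,"y":0,"z":-8,"rx":0,"ry":0,"rz":-7.16,"jaw":85},{"x":0,"y":0,"z":-8,"rx":0,"ry":0,"rz":-7.16,"jaw":85},{"x":0,"y":0,"z":-8,"rx":0,"ry":0,"rz":-7.16,"jaw":85},{"x":0,"y":0,"z":-8,"rx":0,"ry":0,"rz":-7.16,"jaw":85},{"x":0,"y":0,"z":-4,"rx":0,"ry":0,"rz":-7.16,"jaw":85}]'
```

```text
t: 4.68
position: [182.0, -650.4, 332.7]
ee_rot: [-180.0, 0.1, 109.1]
wrist_force: [-0.5, -0.2, -0.0]
finger_gap: 85.3
grip_force: 0.0
```

```bash
python3 -m crank '[{"x":24.7,"y":33.4,"z":0,"rx":0,"ry":0,"rz":0,"jaw":85},{"x":24.7,"y":33.4,"z":0,"rx":0,"ry":0,"rz":0,"jaw":85},{"x":24.7,"y":33.4,"z":0,"rx":0,"ry":0,"rz":0,"jaw":85},{"x":24.7,"y":33.4,"z":0,"rx":0,"ry":0,"rz":0,"jaw":85},{"x":24.7,"y":33.4,"z":0,"rx":0,"ry":0,"rz":0,"jaw":85},{"x":24.7,"y":33.4,"z":0,"rx":0,"ry":0,"rz":0,"jaw":85},{"x":24.7,"y":33.4,"z":0,"rx":0,"ry":0,"rz":0,"jaw":85},{"x":24.7,"y":33.4,"z":0,"rx":0,"ry":0,"rz":0,"jaw":85},{"x":24.7,"y":33.4,"z":0,"rx":0,"ry":0,"rz":0,"jaw":85},{"x":24.7,"y":33.4,"z":0,"rx":0,"ry":0,"rz":0,"jaw":85},{"x":24.7,"y":33.4,"z":0,"rx":0,"ry":0,"rz":0,"jaw":85},{"x":24.7,"y":33.4,"z":0,"rx":0,"ry":0,"rz":0,"jaw":85},{"x":24.7,"y":33.4,"z":0,"rx":0,"ry":0,"rz":0,"jaw":85},{"x":24.7,"y":33.4,"z":0,"rx":0,"ry":0,"rz":0,"jaw":85},{"x":0,"y":0,"z":0,"rx":0,"ry":0,"rz":0,"jaw":85}]'
python3 - <<'E'
from bench import sensors
from h import *
p=wrist(); print(p["T_tool_cam"].round(2).tolist(),p["K"].round(1).tolist(),sensors.get_obs()["position"])
import pickle; pickle.dump({k:p[k] for k in("K","R","t")}|{"pixels":p["pixels"]},open("w1.pkl","wb"))
cv2.imwrite("pics/w1.png",p["pixels"][:,:,::-1])
E
```

```text
t: 5.93
position: [517.1, -166.4, 331.3]
ee_rot: [179.8, -0.1, 109.1]
wrist_force: [-1.0, -0.4, -0.3]
finger_gap: 85.1
grip_force: 0.0
[[-0.0, -0.96, -0.27, 67.81], [1.0, -0.0, -0.0, -0.56], [0.0, -0.27, 0.96, -143.07], [0.0, 0.0, 0.0, 1.0]] [[352.6, 0.0, 276.4], [0.0, 352.6, 210.6], [0.0, 0.0, 1.0]] [ 515.44284053 -169.17250249  331.25592929]
```

View pics/w1.png

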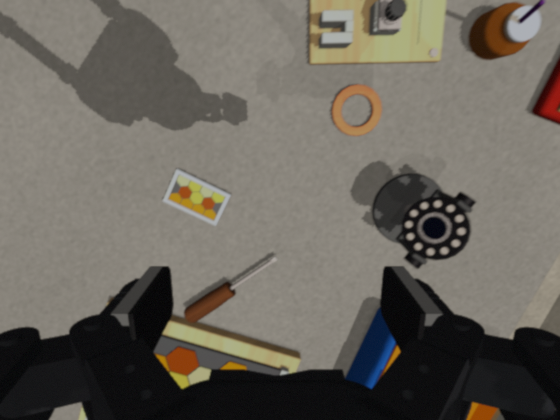

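The wrist view shows the camera's LED ring centred at about (436,227), its yoke ends at (465,203) and (413,260), with the jig at the top edge. One more view from closer in will let me triangulate the LEDs.

```bash
python3 -m crank '[{"x":-13.5,"y":23,"z":20,"rx":0,"ry":0,"rz":0,"jaw":85},{"x":-13.5,"y":23,"z":20,"rx":0,"ry":0,"rz":0,"jaw":85},{"x":-13.5,"y":23,"z":20,"rx":0,"ry":0,"rz":0,"jaw":85},{"x":-13.5,"y":23,"z":20,"rx":0,"ry":0,"rz":0,"jaw":85},{"x":0,"y":0,"z":0,"rx":0,"ry":0,"rz":0,"jaw":85},{"x":0,"y":0,"z":0,"rx":0,"ry":0,"rz":0,"jaw":85}]'
python3 - <<'E'
from bench import sensors
from h import *
import pickle
p=wrist(); pickle.dump({k:p[k] for k in("K","R","t")}|{"pixels":p["pixels"]},open("w2.pkl","wb"))
out=[]
for n in (1,2):
    q=pickle.load(open(f"w{n}.pkl","rb")); u=proj(q,[697,-159,97]); print(u)
    c=q["pixels"][int(max(u[1]-80,0)):int(u[1]+80),int(u[0]-80):int(u[0]+80),::-1]
    out.append(cv2.resize(c,(400,int(400*c.shape[0]/c.shape[1])),interpolation=cv2.INTER_CUBIC)[:400])
h=min(o.shape[0] for o in out)
cv2.imwrite("pics/w12.png",np.hstack([o[:h] for o in out]))
E
```

```text
t: 6.48
position: [617.1, -195.2, 248.2]
ee_rot: [-179.7, -0.2, 108.7]
wrist_force: [-0.2, 0.7, 0.0]
finger_gap: 85.2
grip_force: 0.0
[430.07774403 222.43709493]
[381.28143122 184.25694109]
```

View pics/w12.png

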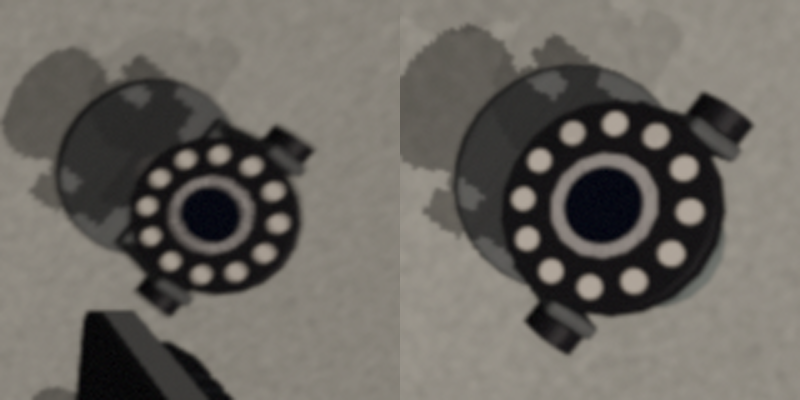

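Both crops show the 12 LEDs and the lens clearly; in the second view the lens is centred at crop (604,203). Next I fit the ring jointly in both views.

```bash
cat > fit.py <<'E'
from h import *
import pickle
from scipy.optimize import least_squares
L=[]
for n in (1,2):
    q=pickle.load(open(f"w{n}.pkl","rb")); u=proj(q,[697,-159,97]); x0,y0=int(u[0]-80),int(max(u[1]-80,0))
    g=cv2.cvtColor(q["pixels"],cv2.COLOR_RGB2GRAY)[y0:y0+160,x0:x0+160]
    g=cv2.resize(g,None,fx=4,fy=4,interpolation=cv2.INTER_CUBIC)
    m=(g>115).astype(np.uint8)
    k,lab,st,ce=cv2.connectedComponentsWithStats(m)
    c=np.array([(ce[i]+.5)/4-.5+[x0,y0] for i in range(1,k) if 60<st[i,4]<1200 and max(st[i,2:4])<45 and abs(st[i,2]-st[i,3])<12])
    c0=np.median(c,0); c=c[np.linalg.norm(c-c0,axis=1)<50]
    print(n,len(c),[int(st[i,4]) for i in range(1,k) if st[i,4]>60])
    L.append((q,c))
def model(v):
    z=Ro.from_rotvec([v[0],v[1],0]).as_matrix(); ph=v[2]+np.arange(12)*np.pi/6
    return v[3:6]+v[6]*(np.cos(ph)[:,None]*z[:,0]+np.sin(ph)[:,None]*z[:,1])
def res(v):
    r=[]
    X=model(v)
    for q,c in L:
        P=np.array([proj(q,x) for x in X])
        for u in c: d=P-u; i=np.argmin((d**2).sum(1)); r+=list(d[i])
    return np.array(r)
best=None
for ph in np.radians([0,10,20]):
    s=least_squares(res,[0,-.6,ph,697,-159,100,27],loss="soft_l1",f_scale=.5)
    if best is None or s.cost<best.cost: best=s
v=best.x; n=Ro.from_rotvec([v[0],v[1],0]).as_matrix()[:,2]
print("rms",np.sqrt((res(v)**2).mean()),"c",v[3:6].round(1),"r",v[6],"n",n.round(4),"tilt",np.degrees(np.arccos(n[2])),"az",np.degrees(np.arctan2(n[1],n[0])))
if __name__=="__main__":
    for (q,c) in L:
        # lens dark disc centre
        u=proj(q,v[3:6]); g=cv2.cvtColor(q["pixels"],cv2.COLOR_RGB2GRAY).astype(float)
        yy,xx=np.mgrid[:420,:560]; near=(np.hypot(xx-u[0],yy-u[1])<22)
        hsv=q["pixels"].astype(int); m=near&(hsv[...,2]>hsv[...,0]+10)&(g<60)
        e=np.array([xx[m].mean(),yy[m].mean()]); print("lens px",e,"ring ctr px",u,m.sum())
E
python3 fit.py
```

```text
1 13 [250260, 590, 556, 629, 538, 201, 662, 115, 542, 664, 539, 146, 654, 566, 636, 602]
2 8 [224672, 1120, 989, 1171, 989, 7266, 1283, 986, 1314, 1019, 1286, 1071, 1229, 1142]
rms 1.9831339437678126 c [ 687.7 -158.   125.5] r 25.24160263651364 n [-0.5754  0.1019  0.8115] tilt 35.758947944249854 az 169.95719158149697
lens px [433.82722513 227.42931937] ring ctr px [433.96352599 226.97389593] 191
lens px [381.9270217  185.79881657] ring ctr px [381.03967923 186.44047684] 507
```

```bash
sed -i 's/60<st\[i,4\]<1200/450<st[i,4]<1400/' fit.py; python3 fit.py
```

```text
1 12 [250260, 590, 556, 629, 538, 201, 662, 115, 542, 664, 539, 146, 654, 566, 636, 602]
2 12 [224672, 1120, 989, 1171, 989, 7266, 1283, 986, 1314, 1019, 1286, 1071, 1229, 1142]
rms 0.507989874005291 c [ 687.8 -157.5  125.3] r 25.479972976040273 n [-0.5939  0.1642  0.7876] tilt 38.036293869162094 az 164.5485469696745
lens px [433.82722513 227.42931937] ring ctr px [434.12961068 226.57985697] 191
lens px [381.9270217  185.79881657] ring ctr px [381.28156165 185.9165233 ] 507
```

```bash
cat > fit2.py <<'E'
from fit import *
def pert(q,d):
    dR=Ro.from_rotvec(np.radians(d[:3])).as_matrix(); return {"K":q["K"],"R":dR@q["R"],"t":dR@q["t"]+d[3:6]}
def res2(w):
    X=model(w[:7]); r=[]
    for k,(q,c) in enumerate(L):
        d=w[7+6*k:13+6*k]; qq=pert(q,d); P=np.array([proj(qq,x) for x in X])
        for u in c: e=P-u; i=np.argmin((e**2).sum(1)); r+=list(e[i]/.15)
        r+=list(d[:3]/.3)+list(d[3:]/1.5)
    return np.array(r)
s=least_squares(res2,np.r_[v,np.zeros(6*len(L))]); w=s.x; n=Ro.from_rotvec([w[0],w[1],0]).as_matrix()[:,2]
J=np.linalg.inv(s.jac.T@s.jac); print("cost",s.cost,"c",w[3:6].round(1),"r",w[6].round(2),"n",n.round(4),"tilt",np.degrees(np.arccos(n[2])),"az",np.degrees(np.arctan2(n[1],n[0])),"sd",np.sqrt(np.diag(J))[:7].round(3))
print(w[7:].reshape(-1,6).round(2))
E
python3 fit2.py
```

```text
1 12 [250260, 590, 556, 629, 538, 201, 662, 115, 542, 664, 539, 146, 654, 566, 636, 602]
2 12 [224672, 1120, 989, 1171, 989, 7266, 1283, 986, 1314, 1019, 1286, 1071, 1229, 1142]
rms 0.507989874005291 c [ 687.8 -157.5  125.3] r 25.479972976040273 n [-0.5939  0.1642  0.7876] tilt 38.036293869162094 az 164.5485469696745
cost 0.5368560698500906 c [ 685.4 -157.   130.9] r 24.97 n [-0.5951  0.1707  0.7853] tilt 38.251538455044354 az 163.9924386381544 sd [9.000e-03 8.000e-03 4.000e-03 2.953e+00 1.760e+00 5.575e+00 4.520e-01]
[[-0.03 -0.08 -0.01 -0.25  0.11  0.19]
 [ 0.02  0.05  0.02  0.25 -0.11 -0.19]]
```

```bash
python3 -m crank '[{"x":34.3,"y":19.4,"z":0,"rx":0,"ry":0,"rz":0,"jaw":85},{"x":34.3,"y":19.4,"z":0,"rx":0,"ry":0,"rz":0,"jaw":85},{"x":34.3,"y":19.4,"z":0,"rx":0,"ry":0,"rz":0,"jaw":85},{"x":34.3,"y":19.4,"z":0,"rx":0,"ry":0,"rz":0,"jaw":85},{"x":0,"y":0,"z":0,"rx":0,"ry":0,"rz":0,"jaw":85},{"x":0,"y":0,"z":0,"rx":0,"ry":0,"rz":0,"jaw":85},{"x":0,"y":0,"z":0,"rx":0,"ry":0,"rz":0,"jaw":85}]'
python3 - <<'E'
from bench import sensors
from h import *
import pickle
for i in range(2):
    p=wrist(); print(sensors.get_obs()["position"].round(1) if hasattr(sensors.get_obs()["position"],"round") else sensors.get_obs()["position"], sensors.get_obs()["ee_rot"])
pickle.dump({k:p[k] for k in("K","R","t")}|{"pixels":p["pixels"]},open("w3.pkl","wb"))
E
sed -i 's/for n in (1,2)/for n in (1,2,3)/; s/\[697,-159,97\])/[686,-157,129])/' fit.py; python3 fit2.py
```

```text
t: 7.12
position: [647.5, -40.0, 253.3]
ee_rot: [179.9, 0.1, 108.7]
wrist_force: [0.4, -0.3, -0.0]
finger_gap: 85.1
grip_force: 0.0
[647.5 -40.6 253. ] [1.79908313e+02 9.41883208e-02 1.08664567e+02]
[647.5 -41.  252.5] [1.79933985e+02 6.89709780e-02 1.08619417e+02]
1 12 [245530, 590, 556, 629, 538, 201, 662, 115, 542, 664, 539, 146, 654, 566, 636, 602]
2 12 [224182, 1120, 989, 1171, 989, 7266, 1283, 986, 1314, 1019, 1286, 1071, 1229, 1142]
3 12 [93237, 51836, 667, 717, 644, 747, 632, 797, 153, 650, 819, 677, 794, 741, 759]
rms 0.4770537120282308 c [ 685.9 -157.1  129.9] r 25.07293187346736 n [-0.5968  0.1675  0.7847] tilt 38.30854454835032 az 164.32517405115283
cost 1.0039354620625187 c [ 685.7 -156.9  130.5] r 25.0 n [-0.5958  0.1695  0.7851] tilt 38.27335128971489 az 164.12128184803126 sd [6.000e-03 5.000e-03 3.000e-03 1.833e+00 1.642e+00 3.557e+00 2.880e-01]
[[-0.04 -0.09 -0.01 -0.24  0.15  0.28]
 [ 0.01  0.03  0.02  0.22 -0.09 -0.21]
 [ 0.03  0.03 -0.    0.02 -0.06 -0.07]]
```

```bash
cat >> fit2.py <<'E'
for k,(q,c) in enumerate(L):
    qq=pert(q,w[7+6*k:13+6*k]); u=proj(qq,w[3:6]); g=cv2.cvtColor(q["pixels"],cv2.COLOR_RGB2GRAY).astype(float)
    yy,xx=np.mgrid[:420,:560]; I=q["pixels"].astype(int); m=(np.hypot(xx-u[0],yy-u[1])<24)&(I[...,2]>I[...,0]+8)&(g<60)
    m=cv2.morphologyEx(m.astype(np.uint8),cv2.MORPH_OPEN,np.ones((3,3))); e=np.array([xx[m>0].mean(),yy[m>0].mean()])
    s1=proj(qq,w[3:6]+n*5)-u; print("lens offset along n:",5*(e-u)@s1/(s1@s1),"resid",(e-u).round(2),s1.round(2))
E
python3 fit2.py | grep offset; python3 - <<'E'
import pickle,cv2
q=pickle.load(open("w3.pkl","rb")); from h import proj
for X in ([560,94,68],[579,39,72],[532,6,48]): print(proj(q,X))
cv2.imwrite("pics/w3.png",cv2.resize(q["pixels"][:300,:500,::-1],None,fx=1.6,fy=1.6,interpolation=cv2.INTER_CUBIC))
E
```

```text
lens offset along n: -2.0282560311720577 resid [0.3 0.1] [-0.61 -0.45]
lens offset along n: -0.940848872350921 resid [0.35 0.22] [-1.78 -1.28]
lens offset along n: -0.4785250031693957 resid [0.39 0.19] [-2.97  1.07]
[228.92524932   0.71604618]
[231.29828608  75.2998695 ]
[176.36749951  96.22203949]
```

View pics/w3.png

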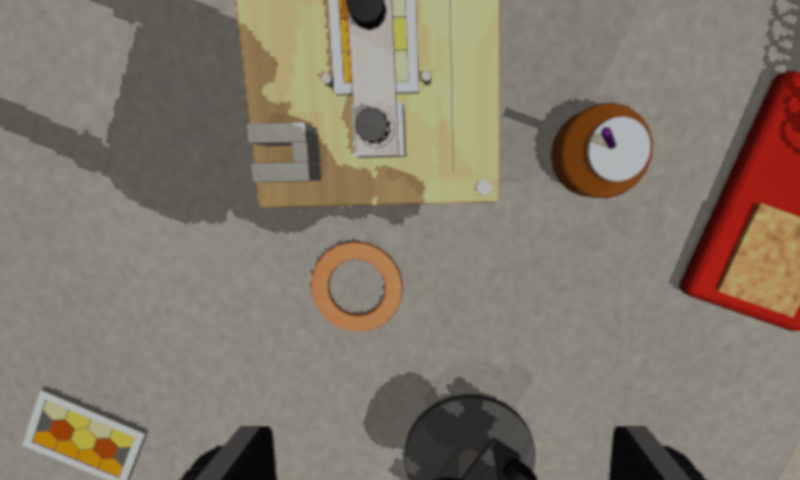

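The picture shows the pin top at crop (373,124), the knob at (366,8), and the park block's top face at about (247,124)–(309,181) with its slot opening to the left (jig -x). I measure those and go to above the pin.

```bash
cat > jig.py <<'E'
from h import *
E
python3 - <<'E'
import pickle; from h import *
q=pickle.load(open("w3.pkl","rb")); f=lambda a,b,z: at_z(q,((a+.5)/1.6-.5,(b+.5)/1.6-.5),z).round(1)
pin=f(373,124,72);knob=f(366,8,68); print("pin",pin,"knob",knob)
d=(knob-pin)[:2]; print(np.hypot(*d),"yaw",np.degrees(np.arctan2(d[1],d[0]))-90)
B=[f(a,b,48) for a,b in [(247,125),(305,122),(309,180),(252,181)]]; print(B,np.mean(B,0))
S=[f(249,155,48),f(293,152,48)];print(S)
print("jig edge",f(240,0,12),f(258,207,12),f(498,201,12),f(498,0,12))
E
```

```text
pin [580.8  37.9  72. ] knob [560.6  91.   68. ]
56.81241061599127 yaw 20.827531224212947
[array([508.6,  15.1,  48. ]), array([540. ,  27.4,  48. ]), array([550.5,  -3.1,  48. ]), array([518.6, -14.5,  48. ])] [529.425   6.225  48.   ]
[array([513.5,  -0.7,  48. ]), array([537.5,   9.2,  48. ])]
jig edge [476.2  82.3  12. ] [515.2 -33.4  12. ] [664.8  21.1  12. ] [624.  132.2  12. ]
```

```bash
python3 -m crank '[{"x":24,"y":-9.6,"z":23,"rx":0,"ry":0,"rz":-0.8,"jaw":85},{"x":24,"y":-9.6,"z":23,"rx":0,"ry":0,"rz":0,"jaw":85},{"x":24,"y":-9.6,"z":23,"rx":0,"ry":0,"rz":0,"jaw":85},{"x":24,"y":-9.6,"z":23,"rx":0,"ry":0,"rz":0,"jaw":85},{"x":0,"y":0,"z":0,"rx":0,"ry":0,"rz":0,"jaw":85},{"x":0,"y":0,"z":0,"rx":0,"ry":0,"rz":0,"jaw":85},{"x":0,"y":0,"z":0,"rx":0,"ry":0,"rz":0,"jaw":85}]'
python3 - <<'E'
from bench import sensors
from h import *
import pickle
p=wrist(); o=sensors.get_obs(); print(o["position"],o["ee_rot"])
pickle.dump({k:p[k] for k in("K","R","t")}|{"pixels":p["pixels"]},open("w4.pkl","wb"))
cv2.imwrite("pics/w4.png",cv2.resize(p["pixels"][:,:,::-1],None,fx=1.4,fy=1.4,interpolation=cv2.INTER_CUBIC))
E
```

```text
t: 7.8
position: [580.7, 37.3, 160.2]
ee_rot: [179.9, 0.1, 109.4]
wrist_force: [0.8, -1.0, 0.3]
finger_gap: 85.0
grip_force: 0.0
[581.59716031  37.22212429 161.05989092] [1.79820988e+02 8.58615796e-02 1.09426027e+02]
```

View pics/w4.png

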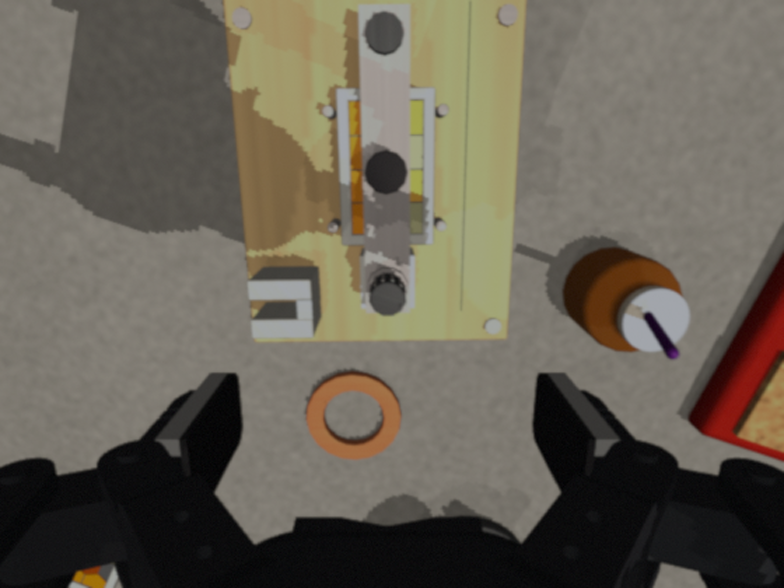

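The wrist view shows the pin top at (388,295), the knob at (386,172), dowel tops at (329,111), (442,110), (336,224) and (440,224), and the park block slot between rows 300 and 318 with its closed end near column 297. All coordinates are 1.4x.

```bash
python3 - <<'E'
import pickle; from h import *
q=pickle.load(open("w4.pkl","rb")); f=lambda a,b,z: at_z(q,((a+.5)/1.4-.5,(b+.5)/1.4-.5),z)
D=[f(*u,32) for u in [(329,111),(442,110),(336,224),(440,224)]]
c=np.mean(D,0); yv=(D[0]+D[1]-D[2]-D[3])/2; xv=(D[1]+D[3]-D[0]-D[2])/2
print("jig c",c.round(1),"len",np.linalg.norm(yv),np.linalg.norm(xv),"yaw",np.degrees(np.arctan2(yv[1],yv[0]))-90,np.degrees(np.arctan2(xv[1],xv[0])))
yaw=np.radians(19.4); ex=np.array([np.cos(yaw),np.sin(yaw)]);ey=np.array([-ex[1],ex[0]])
def J(n,X): d=(X-c)[:2]; print(n,X.round(1),"jig",(d@ex).round(1),(d@ey).round(1))
J("pin",f(388,295,72));J("knob",f(386,172,68));J("pivot",f(384,33,56))
for u in [(250,281),(312,279),(315,336),(254,337)]: J("blk",f(*u,48))
J("slot open",f(252,309.5,48));J("slot closed",f(297,309.5,48))
for u in [(337,90),(435,90),(343,244),(433,244)]: J("panel",f(*u,36))
E
```

```text
jig c [559.6  94.6  32. ] len 58.543078750138314 57.705901550466734 yaw 20.71616207658819 19.657266272998424
pin [579.6  39.7  72. ] jig 0.6 -58.4
knob [559.4  94.   68. ] jig -0.4 -0.4
pivot [538.4 151.   56. ] jig -1.3 60.3
blk [509.9  16.1  48. ] jig -72.9 -57.5
blk [540.8  28.2  48. ] jig -39.8 -56.4
blk [551.8  -2.2  48. ] jig -39.5 -88.7
blk [520.3 -13.9  48. ] jig -73.1 -89.3
slot open [515.1   1.1  48. ] jig -73.0 -73.4
slot closed [538.1   9.2  48. ] jig -48.6 -73.4
panel [523.1 122.7  36. ] jig -25.1 38.6
panel [569.6 139.1  36. ] jig 24.3 38.6
panel [550.2  49.2  36. ] jig -23.9 -39.7
panel [596.6  65.6  36. ] jig 25.3 -39.6
```

```bash
python3 -m crank '[{"x":1.9,"y":-0.7,"z":24,"rx":0,"ry":0,"rz":-0.3,"jaw":50},{"x":0,"y":0,"z":24,"rx":0,"ry":0,"rz":0,"jaw":50},{"x":0,"y":0,"z":24,"rx":0,"ry":0,"rz":0,"jaw":50},{"x":0,"y":0,"z":20,"rx":0,"ry":0,"rz":0,"jaw":50},{"x":0,"y":0,"z":10,"rx":0,"ry":0,"rz":0,"jaw":50},{"x":0,"y":0,"z":5,"rx":0,"ry":0,"rz":0,"jaw":50},{"x":0,"y":0,"z":0,"rx":0,"ry":0,"rz":0,"jaw":40},{"x":0,"y":0,"z":0,"rx":0,"ry":0,"rz":0,"jaw":40}]' 40
python3 - <<'E'
from bench import sensors
from h import *
import pickle
P=[]
for i in range(4):
    p=wrist(); P.append(np.r_[sensors.get_obs()["position"],sensors.get_obs()["ee_rot"]])
print(np.array(P).round(2))
pickle.dump({k:p[k] for k in("K","R","t")}|{"pixels":p["pixels"]},open("w5.pkl","wb"))
cv2.imwrite("pics/w5.png",cv2.resize(p["pixels"][:,:,::-1],None,fx=1.4,fy=1.4,interpolation=cv2.INTER_CUBIC))
E
```

```text
t: 8.52
position: [580.1, 39.8, 53.7]
ee_rot: [179.9, 0.0, 109.8]
wrist_force: [-0.7, 0.3, -0.0]
finger_gap: 39.7
grip_force: 0.0
[[5.8027e+02 3.9900e+01 5.4050e+01 1.7983e+02 6.0000e-02 1.0979e+02]
 [5.8023e+02 4.0000e+01 5.4110e+01 1.7982e+02 6.0000e-02 1.0980e+02]
 [5.8004e+02 4.0120e+01 5.4030e+01 1.7983e+02 6.0000e-02 1.0981e+02]
 [5.7978e+02 4.0170e+01 5.3830e+01 1.7985e+02 5.0000e-02 1.0981e+02]]
```

View pics/w5.png

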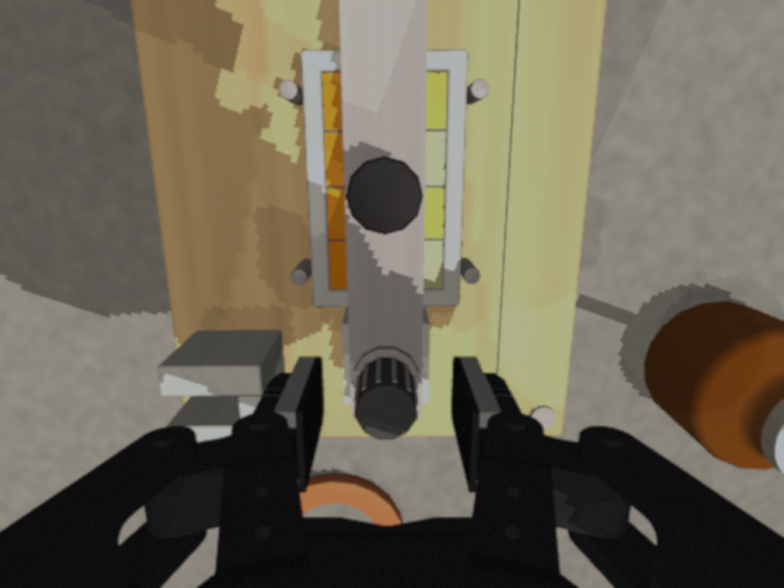

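The pin sits centred between the fingers: pin at column 387, finger faces at 322 and 455. I close on it and lift straight up.

```bash
python3 -m crank '[{"x":0,"y":0,"z":0,"rx":0,"ry":0,"rz":0,"jaw":12},{"x":0,"y":0,"z":0,"rx":0,"ry":0,"rz":0,"jaw":12},{"x":0,"y":0,"z":0,"rx":0,"ry":0,"rz":0,"jaw":12},{"x":0,"y":0,"z":0,"rx":0,"ry":0,"rz":0,"jaw":12},{"x":0,"y":0,"z":0,"rx":0,"ry":0,"rz":0,"jaw":12}]' 40; python3 -m crank '[{"x":0,"y":0,"z":-6,"rx":0,"ry":0,"rz":0,"jaw":12},{"x":0,"y":0,"z":-10,"rx":0,"ry":0,"rz":0,"jaw":12},{"x":0,"y":0,"z":-15,"rx":0,"ry":0,"rz":0,"jaw":12},{"x":0,"y":0,"z":-15,"rx":0,"ry":0,"rz":0,"jaw":12},{"x":0,"y":0,"z":0,"rx":0,"ry":0,"rz":0,"jaw":12},{"x":0,"y":0,"z":0,"rx":0,"ry":0,"rz":0,"jaw":12}]'; python3 - <<'E'
from bench import sensors
from h import *
import pickle
P=[]
for i in range(4):
    p=wrist(); P.append(np.r_[sensors.get_obs()["position"],sensors.get_obs()["ee_rot"]])
print(np.mean(P,0).round(2))
pickle.dump({k:p[k] for k in("K","R","t")}|{"pixels":p["pixels"]},open("w6.pkl","wb"))
cv2.imwrite("pics/w6.png",cv2.resize(p["pixels"][:,:,::-1],None,fx=1.4,fy=1.4,interpolation=cv2.INTER_CUBIC))
E
```

```text
t: 9.13
position: [579.1, 40.3, 53.1]
ee_rot: [179.9, 0.0, 109.8]
wrist_force: [-0.1, -0.3, 5.8]
finger_gap: 16.4
grip_force: 39.0
t: 9.63
position: [579.1, 40.1, 99.4]
ee_rot: [179.9, 0.0, 109.8]
wrist_force: [-0.6, -0.3, -1.3]
finger_gap: 16.2
grip_force: 39.5
[ 5.7758e+02  4.0120e+01  9.7480e+01 -1.7991e+02 -3.0000e-02  1.0981e+02]
```

View pics/w6.png

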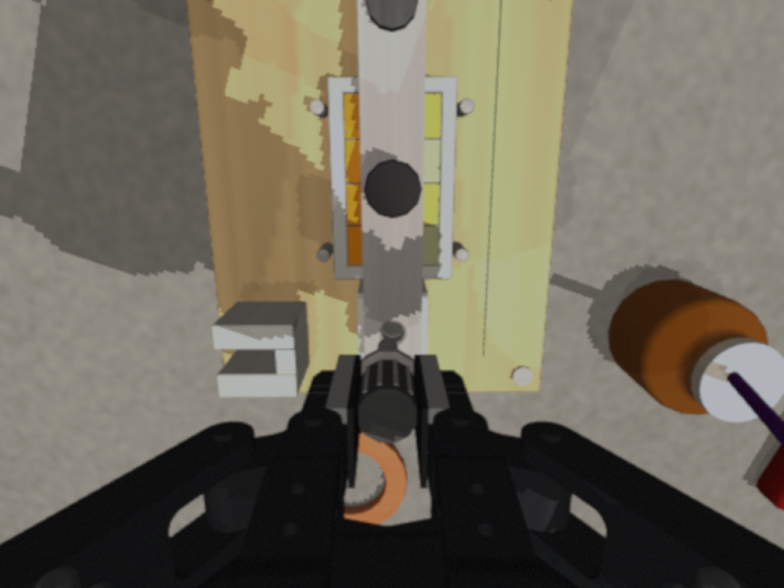

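The pin is held upright in the gripper: grip top at (387,410), collar at (387,360). The park block's top face spans about (214,325)–(296,395), with its slot at rows 349–374. I solve PnP on the known jig points for an accurate notch offset.

```bash
python3 - <<'E'
import pickle; from h import *
D=[(-30,30,32),(30,30,32),(-30,-30,32),(30,-30,32)]
sets={"w4":(D+[(0,0,68),(0,-60,72)],[(329,111),(442,110),(336,224),(440,224),(386,172),(388,295)],[(250,281),(312,279),(315,336),(254,337)],[(252,309.5),(297,309.5)]),
"w6":(D+[(0,0,68)],[(318,106),(466,106),(325,252),(460,253),(392,187)],[(214,325),(299,325),(296,395),(219,396)],[(218,361.5),(277,362)]),
"w5":(D+[(0,0,68),(0,-60,72)],[(289,90),(478,90),(302,270),(470,270),(384,195),(386,411)],[],[])}
for n,(X,u,b,s) in sets.items():
    q=pickle.load(open(n+".pkl","rb")); cv=lambda a: (np.array(a,float)+.5)/1.4-.5
    ok,r,t=cv2.solvePnP(np.array(X,float),cv(u),q["K"],None); pr,_=cv2.projectPoints(np.array(X,float),r,t,q["K"],None)
    print(n,"err",(pr[:,0]-cv(u)).round(1).tolist())
    c={"K":q["K"],"R":cv2.Rodrigues(r)[0],"t":t[:,0]}
    # jig->world
    Rw=q["R"].T@c["R"]; tw=q["R"].T@(c["t"]-q["t"]); print("jig in world",tw.round(1),"yaw",np.degrees(np.arctan2(Rw[1,0],Rw[0,0])).round(2),"tiltz",Rw[:,2].round(3))
    for k in b: print(" blk",at_z(c,cv(k),48).round(1))
    for k in s: print(" slot",at_z(c,cv(k),48).round(1))
E
```

```text
w4 err [[0.3, 0.5], [0.3, -0.1], [-1.0, 0.3], [0.4, -0.7], [0.1, 0.2], [-0.1, -0.2]]
jig in world [559.7  94.9  -8.1] yaw 20.24 tiltz [-0.002 -0.018  1.   ]
 blk [-76.3 -58.3  48. ]
 blk [-42.  -57.6  48. ]
 blk [-42.2 -91.3  48. ]
 blk [-77.2 -91.5  48. ]
 slot [-76.8 -74.9  48. ]
 slot [-51.4 -75.2  48. ]Traceback (most recent call last):
  File "<stdin>", line 8, in <module>
cv2.error: OpenCV(4.12.0) /io/opencv/modules/calib3d/src/calibration_base.cpp:1346: error: (-2:Unspecified error) in function 'void cv::findExtrinsicCameraParams2(const cv::Mat&, const cv::Mat&, const cv::Mat&, const cv::Mat&, cv::Mat&, cv::Mat&, int)'
> DLT algorithm needs at least 6 points for pose estimation from 3D-2D point correspondences. (expected: 'count >= 6'), where
>     'count' is 5
> must be greater than or equal to
>     '6' is 6
```

```bash
python3 - <<'E'
import pickle; from h import *
from scipy.optimize import least_squares
D=[(-30,30,32),(30,30,32),(-30,-30,32),(30,-30,32)]
sets={"w4":(D+[(0,0,68),(0,-60,72)],[(329,111),(442,110),(336,224),(440,224),(386,172),(388,295)],[(250,281),(312,279),(315,336),(254,337)],[(252,309.5),(297,309.5)]),
"w6":(D+[(0,0,68)],[(318,106),(466,106),(325,252),(460,253),(392,187)],[(214,325),(299,325),(296,395),(219,396)],[(218,361.5),(277,362)]),
"w5":(D+[(0,0,68),(0,-60,72)],[(289,90),(478,90),(302,270),(470,270),(384,195),(386,411)],[],[])}
for n,(X,u,b,s) in sets.items():
    q=pickle.load(open(n+".pkl","rb")); cv=lambda a: (np.array(a,float)+.5)/1.4-.5
    # jig upright: unknown x,y,dz,yaw of jig in measured frame
    def cam(v):
        Rj=Ro.from_euler("z",v[3],degrees=True).as_matrix(); return {"K":q["K"],"R":q["R"]@Rj,"t":q["R"]@np.array(v[:3])+q["t"]}
    sol=least_squares(lambda v: np.r_[np.ravel([proj(cam(v),x)-w for x,w in zip(X,cv(u))]),v[2]/5],[560,94,0,20]); c=cam(sol.x)
    print(n,sol.x.round(2),"rms",np.sqrt((sol.fun**2).mean()).round(2))
    for k in b: print(" blk",at_z(c,cv(k),48).round(1))
    for k in s: print(" slot",at_z(c,cv(k),48).round(1))
E
```

```text
w4 [559.56  94.24  -6.72  20.15] rms 0.65
 blk [-75.4 -57.9  48. ]
 blk [-41.5 -57.2  48. ]
 blk [-41.6 -90.3  48. ]
 blk [-76.1 -90.5  48. ]
 slot [-75.8 -74.2  48. ]
 slot [-50.8 -74.5  48. ]
w6 [558.92  94.42  -4.97  19.86] rms 0.52
 blk [-75.3 -58.1  48. ]
 blk [-39.3 -58.1  48. ]
 blk [-42.2 -90.7  48. ]
 blk [-76.2 -91.2  48. ]
 slot [-75.1 -74.7  48. ]
 slot [-49.7 -75.   48. ]
w5 [558.93  94.32  -3.24  20.15] rms 1.47
```

The notch lies at jig (-59.5,-74.5), so from the bore it is tool y -59.5 and x -14.5. I move over it, lower partway and check the force.

```bash
python3 -m crank '[{"x":-3.5,"y":-14.5,"z":0,"rx":0,"ry":0,"rz":0,"jaw":12},{"x":-4,"y":-15,"z":0,"rx":0,"ry":0,"rz":0,"jaw":12},{"x":-4,"y":-15,"z":0,"rx":0,"ry":0,"rz":0,"jaw":12},{"x":-3,"y":-15,"z":0,"rx":0,"ry":0,"rz":0,"jaw":12},{"x":0,"y":0,"z":0,"rx":0,"ry":0,"rz":0,"jaw":12},{"x":0,"y":0,"z":0,"rx":0,"ry":0,"rz":0,"jaw":12}]'; python3 -m crank '[{"x":0,"y":0,"z":6,"rx":0,"ry":0,"rz":0,"jaw":12},{"x":0,"y":0,"z":5,"rx":0,"ry":0,"rz":0,"jaw":12},{"x":0,"y":0,"z":3,"rx":0,"ry":0,"rz":0,"jaw":12},{"x":0,"y":0,"z":3,"rx":0,"ry":0,"rz":0,"jaw":12},{"x":0,"y":0,"z":3,"rx":0,"ry":0,"rz":0,"jaw":12},{"x":0,"y":0,"z":0,"rx":0,"ry":0,"rz":0,"jaw":12}]'
```

```text
t: 10.33
position: [526.4, 6.2, 97.4]
ee_rot: [-179.9, -0.0, 109.8]
wrist_force: [-0.9, -0.0, -1.4]
finger_gap: 16.4
grip_force: 39.5
t: 10.83
position: [526.9, 6.6, 77.3]
ee_rot: [-179.9, -0.0, 109.8]
wrist_force: [-0.1, 0.4, -0.3]
finger_gap: 16.1
grip_force: 39.5
```

No contact, so the shank is in the slot. I lower the rest of the way.

```bash
python3 -m crank '[{"x":0,"y":0,"z":6,"rx":0,"ry":0,"rz":0,"jaw":12},{"x":0,"y":0,"z":6,"rx":0,"ry":0,"rz":0,"jaw":12},{"x":0,"y":0,"z":5,"rx":0,"ry":0,"rz":0,"jaw":12},{"x":0,"y":0,"z":3,"rx":0,"ry":0,"rz":0,"jaw":12},{"x":0,"y":0,"z":2.5,"rx":0,"ry":0,"rz":0,"jaw":12},{"x":0,"y":0,"z":0.8,"rx":0,"ry":0,"rz":0,"jaw":12},{"x":0,"y":0,"z":0,"rx":0,"ry":0,"rz":0,"jaw":12}]'
```

```text
t: 11.42
position: [527.0, 6.5, 55.2]
ee_rot: [-179.9, -0.0, 109.8]
wrist_force: [-1.7, 2.4, 4.4]
finger_gap: 16.1
grip_force: 40.0
```

The collar rests on the block (4.4 N). I release, rise and check that the pin stayed parked.

```bash
python3 -m crank '[{"x":0,"y":0,"z":0,"rx":0,"ry":0,"rz":0,"jaw":50},{"x":0,"y":0,"z":0,"rx":0,"ry":0,"rz":0,"jaw":50},{"x":0,"y":0,"z":0,"rx":0,"ry":0,"rz":0,"jaw":50},{"x":0,"y":0,"z":-10,"rx":0,"ry":0,"rz":0,"jaw":50},{"x":0,"y":0,"z":-25,"rx":0,"ry":0,"rz":0,"jaw":50},{"x":0,"y":0,"z":-25,"rx":0,"ry":0,"rz":0,"jaw":50},{"x":19.5,"y":15,"z":0,"rx":0,"ry":0,"rz":0,"jaw":50},{"x":20,"y":15,"z":0,"rx":0,"ry":0,"rz":0,"jaw":50},{"x":20,"y":15,"z":0,"rx":0,"ry":0,"rz":0,"jaw":50},{"x":15,"y":14.5,"z":0,"rx":0,"ry":0,"rz":0,"jaw":50},{"x":0,"y":0,"z":0,"rx":0,"ry":0,"rz":0,"jaw":50},{"x":0,"y":0,"z":0,"rx":0,"ry":0,"rz":0,"jaw":50}]'; python3 - <<'E'
from bench import sensors,viewer
from h import *
import pickle
p=wrist(); P=[np.array(sensors.get_obs()["position"])]
for n in("pin","keeper_knob"):
    r=viewer.regions_of(p,n); P.append(np.array(sensors.get_obs()["position"]))
    print(n,[(round(d["confidence"],2),np.round(d["extent"])) for d in r[:2]])
jc=np.array([559.3,94.3]);ex=np.array([.94,.342]);ey=np.array([-.342,.94])
for j,z in [((0,0),68),((-59.5,-74.5),74)]: print(j,proj(p,np.r_[jc+j[0]*ex+j[1]*ey,z]).round(1))
print(np.mean(P,0))
pickle.dump({k:p[k] for k in("K","R","t")}|{"pixels":p["pixels"]},open("w7.pkl","wb"))
cv2.imwrite("pics/w7.png",cv2.resize(p["pixels"][:,:,::-1],None,fx=1.4,fy=1.4,interpolation=cv2.INTER_CUBIC))
E
```

```text
t: 12.42
position: [558.7, 97.3, 115.7]
ee_rot: [180.0, 0.0, 109.9]
wrist_force: [-0.3, -0.4, -0.0]
finger_gap: 50.2
grip_force: 0.0
pin [(0.6, array([267., 217., 240., 266.]))]
keeper_knob [(0.57, array([277., 217.,  41., 229.]))]
(0, 0) [277.  239.2]
(-59.5, -74.5) [180.5 356.5]
[557.94753637  96.16641761 115.19915174]
```

```bash
python3 -m crank '[{"x":0,"y":0,"z":22,"rx":0,"ry":0,"rz":0,"jaw":50},{"x":0,"y":0,"z":22,"rx":0,"ry":0,"rz":0,"jaw":50},{"x":0,"y":0,"z":12,"rx":0,"ry":0,"rz":0,"jaw":50},{"x":0,"y":0,"z":7,"rx":0,"ry":0,"rz":0,"jaw":35},{"x":0,"y":0,"z":0,"rx":0,"ry":0,"rz":0,"jaw":14},{"x":0,"y":0,"z":0,"rx":0,"ry":0,"rz":0,"jaw":14},{"x":0,"y":0,"z":0,"rx":0,"ry":0,"rz":0,"jaw":14},{"x":0,"y":0,"z":0,"rx":0,"ry":0,"rz":0,"jaw":14},{"x":0,"y":0,"z":0,"rx":0,"ry":0,"rz":0,"jaw":14}]' 30; python3 - <<'E'
from bench import viewer
from h import *
s=viewer.capture("scene")
jc=np.array([559.3,94.3]);ex=np.array([.94,.342]);ey=np.array([-.342,.94])
for z in (48,74): print(proj(s,np.r_[jc-59.5*ex-74.5*ey,z]))
print([(round(d["confidence"],2),np.round(d["extent"],1)) for d in viewer.regions_of(s,"pin")[:3]])
E
```

```text
t: 13.32
position: [558.8, 96.5, 51.5]
ee_rot: [179.9, 0.0, 109.8]
wrist_force: [5.9, -0.7, -12.9]
finger_gap: 18.4
grip_force: 30.2
[280.72127806 219.66383207]
[280.83267455 213.76575245]
[(0.63, array([281.9, 215.5,   6.6,  10.4]))]
```

The scene camera shows the pin in the park slot at (282,215), as predicted. The knob is gripped, so I swing the bar.

```bash
python3 -m crank '[{"x":0.46,"y":7.56,"z":0,"rx":0,"ry":0,"rz":-7,"jaw":14},{"x":0.46,"y":7.56,"z":0,"rx":0,"ry":0,"rz":-7,"jaw":14},{"x":0.46,"y":7.56,"z":0,"rx":0,"ry":0,"rz":-7,"jaw":14},{"x":0.46,"y":7.56,"z":0,"rx":0,"ry":0,"rz":-7,"jaw":14},{"x":0,"y":0,"z":0,"rx":0,"ry":0,"rz":0,"jaw":14}]'
```

```text
t: 13.83
position: [583.4, 113.3, 51.4]
ee_rot: [-180.0, 0.0, 138.0]
wrist_force: [2.0, -1.9, -8.6]
finger_gap: 18.3
grip_force: 30.6
```

```bash
python3 -m crank '[{"x":0.46,"y":7.56,"z":0,"rx":0,"ry":0,"rz":-7,"jaw":14},{"x":0.46,"y":7.56,"z":0,"rx":0,"ry":0,"rz":-7,"jaw":14},{"x":0.46,"y":7.56,"z":0,"rx":0,"ry":0,"rz":-7,"jaw":14},{"x":0.46,"y":7.56,"z":0,"rx":0,"ry":0,"rz":-7,"jaw":14},{"x":0.46,"y":7.56,"z":0,"rx":0,"ry":0,"rz":-7,"jaw":14},{"x":0.46,"y":7.56,"z":0,"rx":0,"ry":0,"rz":-7,"jaw":14},{"x":0.46,"y":7.56,"z":0,"rx":0,"ry":0,"rz":-7,"jaw":14},{"x":0.46,"y":7.56,"z":0,"rx":0,"ry":0,"rz":-7,"jaw":14},{"x":0.46,"y":7.56,"z":0,"rx":0,"ry":0,"rz":-7,"jaw":14},{"x":0.46,"y":7.56,"z":0,"rx":0,"ry":0,"rz":-7,"jaw":14},{"x":0,"y":0,"z":0,"rx":0,"ry":0,"rz":0,"jaw":14},{"x":0,"y":0,"z":0,"rx":0,"ry":0,"rz":0,"jaw":14}]'
```

```text
t: 14.83
position: [590.8, 182.8, 51.4]
ee_rot: [-180.0, -0.2, -152.4]
wrist_force: [-0.9, -4.1, -7.8]
finger_gap: 18.8
grip_force: 30.7
```

```bash
python3 -m crank '[{"x":0,"y":0,"z":0,"rx":0,"ry":0,"rz":0,"jaw":60},{"x":0,"y":0,"z":0,"rx":0,"ry":0,"rz":0,"jaw":60},{"x":0,"y":0,"z":0,"rx":0,"ry":0,"rz":0,"jaw":60},{"x":0,"y":0,"z":-15,"rx":0,"ry":0,"rz":0,"jaw":60},{"x":0,"y":0,"z":-25,"rx":0,"ry":0,"rz":0,"jaw":80},{"x":0,"y":0,"z":-25,"rx":0,"ry":0,"rz":7,"jaw":80},{"x":0,"y":0,"z":-25,"rx":0,"ry":0,"rz":7,"jaw":80},{"x":0,"y":0,"z":0,"rx":0,"ry":0,"rz":7,"jaw":80},{"x":0,"y":0,"z":0,"rx":0,"ry":0,"rz":7,"jaw":80},{"x":0,"y":0,"z":0,"rx":0,"ry":0,"rz":7,"jaw":80},{"x":0,"y":0,"z":0,"rx":0,"ry":0,"rz":7,"jaw":80},{"x":0,"y":0,"z":0,"rx":0,"ry":0,"rz":7,"jaw":80},{"x":0,"y":0,"z":0,"rx":0,"ry":0,"rz":7,"jaw":80},{"x":0,"y":0,"z":0,"rx":0,"ry":0,"rz":7,"jaw":80},{"x":0,"y":0,"z":0,"rx":0,"ry":0,"rz":7,"jaw":80},{"x":0,"y":0,"z":0,"rx":0,"ry":0,"rz":7,"jaw":80},{"x":0,"y":0,"z":0,"rx":0,"ry":0,"rz":7,"jaw":80},{"x":0,"y":0,"z":0,"rx":0,"ry":0,"rz":7,"jaw":80},{"x":0,"y":0,"z":0,"rx":0,"ry":0,"rz":7,"jaw":80}]'; python3 -m crank '[{"x":-23.6,"y":-20.4,"z":0,"rx":0,"ry":0,"rz":0,"jaw":80},{"x":-23.5,"y":-20.5,"z":0,"rx":0,"ry":0,"rz":0,"jaw":80},{"x":-23.5,"y":-20.5,"z":0,"rx":0,"ry":0,"rz":0,"jaw":80},{"x":0,"y":0,"z":0,"rx":0,"ry":0,"rz":0,"jaw":80},{"x":0,"y":0,"z":0,"rx":0,"ry":0,"rz":0,"jaw":80},{"x":0,"y":0,"z":0,"rx":0,"ry":0,"rz":0,"jaw":80}]'; python3 - <<'E'
from bench import sensors,viewer
from h import *
import pickle
P=[]
for i in range(3):
    p=wrist(); P.append(np.r_[sensors.get_obs()["position"],sensors.get_obs()["ee_rot"][2]])
print(np.mean(P,0))
pickle.dump({k:p[k] for k in("K","R","t")}|{"pixels":p["pixels"]},open("w8.pkl","wb"))
cv2.imwrite("pics/w8.png",cv2.resize(p["pixels"][:,:,::-1],None,fx=1.4,fy=1.4,interpolation=cv2.INTER_CUBIC))
E
```

```text
t: 16.42
position: [593.1, 184.3, 143.5]
ee_rot: [179.8, -0.0, 109.4]
wrist_force: [0.9, 0.1, 0.1]
finger_gap: 80.3
grip_force: 0.0
t: 16.92
position: [559.3, 97.0, 143.3]
ee_rot: [179.8, -0.0, 109.7]
wrist_force: [0.4, -0.3, 0.7]
finger_gap: 79.9
grip_force: 0.0
[559.18999229  97.53438936 142.80653802 109.80545466]
```

View pics/w8.png

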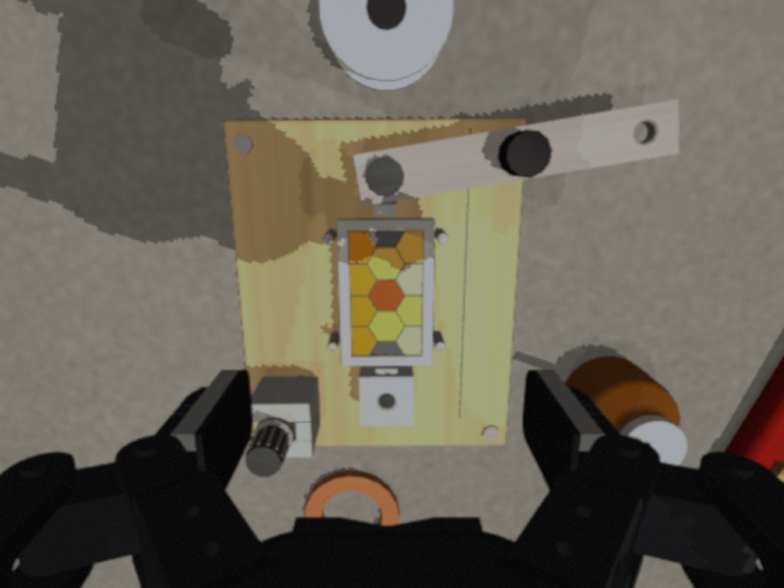

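The view shows the keeper swung clear to the upper right, the pin parked in its slot near (270,440), and the panel free with corners (338,220), (435,220), (342,363) and (432,363).

```bash
python3 - <<'E'
import pickle; from h import *
from scipy.optimize import least_squares
q=pickle.load(open("w8.pkl","rb")); cv=lambda a: (np.array(a,float)+.5)/1.4-.5
# refine frame outline by detected bright grey? use clicked corners
u=cv([(338,220),(435,220),(432,363),(342,363)]); X=np.array([(-25,40,36),(25,40,36),(25,-40,36),(-25,-40,36)],float)
def cam(v):
    Rj=Ro.from_euler("z",v[3],degrees=True).as_matrix(); return {"K":q["K"],"R":q["R"]@Rj,"t":q["R"]@np.array(v[:3])+q["t"]}
s=least_squares(lambda v: np.r_[np.ravel([proj(cam(v),x)-w for x,w in zip(X,u)]),v[2]/5],[560,94,0,20])
print("panel",s.x.round(2),s.fun.round(2))
# bias calibration over views: jig fixed (z=0), per-view xy,yaw free; common focal scale and camera z offset
D=[(-30,30,32),(30,30,32),(-30,-30,32),(30,-30,32)]
S={"w4":(D+[(0,0,68),(0,-60,72)],[(329,111),(442,110),(336,224),(440,224),(386,172),(388,295)]),
"w6":(D+[(0,0,68)],[(318,106),(466,106),(325,252),(460,253),(392,187)]),
"w5":(D+[(0,0,68)],[(289,90),(478,90),(302,270),(470,270),(384,195)]),
"w8":([tuple(x) for x in X]+[(0,-60,37.5)],[(338,220),(435,220),(432,363),(342,363),(387,401)])}
V={k:pickle.load(open(k+".pkl","rb")) for k in S}
def res(v):
    r=[]
    for i,(k,(P,w)) in enumerate(S.items()):
        a=v[3+3*i:6+3*i];q=V[k];K=q["K"].copy();K[0,0]*=1+v[0];K[1,1]*=1+v[0]
        Rp=Ro.from_rotvec([v[2],0,0]).as_matrix()
        Rj=Ro.from_euler("z",a[2],degrees=True).as_matrix()
        c={"K":K,"R":Rp@q["R"]@Rj,"t":Rp@(q["R"]@np.array([a[0],a[1],v[1]])+q["t"])}
        r+=list(np.ravel([proj(c,x)-y for x,y in zip(P,cv(w))]))
    return np.array(r+[v[0]/.01,v[1]/3,v[2]/.01])
s=least_squares(res,[0,0,0]+[560,94,20]*4); sd=np.sqrt(np.diag(np.linalg.inv(s.jac.T@s.jac)))
print("fscale,dz,pitch",s.x[:3].round(4),sd[:3].round(4)); print(s.x[3:].reshape(-1,3).round(2),np.sqrt((s.fun**2).mean()))
E
```

```text
panel [559.63  93.85  -5.19  19.91] [-0.01 -0.18  0.1  -0.35 -0.22  0.23  0.12  0.39 -1.04]
fscale,dz,pitch [-3.7000e-03 -4.8028e+00  4.3000e-03] [0.0074 1.5004 0.0055]
[[559.84  93.45  20.15]
 [559.16  93.76  19.87]
 [559.05  93.96  20.13]
 [560.15  92.42  19.91]] 0.7436409700507962
```

```bash
python3 -m crank '[{"x":-3,"y":0,"z":30,"rx":0,"ry":0,"rz":0,"jaw":75},{"x":0,"y":0,"z":30,"rx":0,"ry":0,"rz":0,"jaw":75},{"x":0,"y":0,"z":30,"rx":0,"ry":0,"rz":0,"jaw":72},{"x":0,"y":0,"z":20,"rx":0,"ry":0,"rz":0,"jaw":72},{"x":0,"y":0,"z":10,"rx":0,"ry":0,"rz":0,"jaw":72},{"x":0,"y":0,"z":6,"rx":0,"ry":0,"rz":0,"jaw":65},{"x":0,"y":0,"z":0,"rx":0,"ry":0,"rz":0,"jaw":60},{"x":0,"y":0,"z":0,"rx":0,"ry":0,"rz":0,"jaw":56}]' 40; python3 - <<'E'
from h import *
import pickle
p=wrist()
pickle.dump({k:p[k] for k in("K","R","t")}|{"pixels":p["pixels"]},open("w9.pkl","wb"))
cv2.imwrite("pics/w9.png",p["pixels"][:,:,::-1])
E
```

```text
t: 17.73
position: [560.3, 94.3, 16.9]
ee_rot: [179.9, 0.0, 109.8]
wrist_force: [1.2, 0.8, -0.1]
finger_gap: 56.1
grip_force: 0.0
```

```bash
python3 -m crank '[{"x":0,"y":0,"z":0,"rx":0,"ry":0,"rz":0,"jaw":40},{"x":0,"y":0,"z":0,"rx":0,"ry":0,"rz":0,"jaw":40},{"x":0,"y":0,"z":0,"rx":0,"ry":0,"rz":0,"jaw":40},{"x":0,"y":0,"z":0,"rx":0,"ry":0,"rz":0,"jaw":40},{"x":0,"y":0,"z":0,"rx":0,"ry":0,"rz":0,"jaw":40}]' 50; python3 -m crank '[{"x":0,"y":0,"z":-2,"rx":0,"ry":0,"rz":0,"jaw":40},{"x":0,"y":0,"z":-3,"rx":0,"ry":0,"rz":0,"jaw":40},{"x":0,"y":0,"z":-5,"rx":0,"ry":0,"rz":0,"jaw":40},{"x":0,"y":0,"z":-10,"rx":0,"ry":0,"rz":0,"jaw":40},{"x":0,"y":0,"z":-20,"rx":0,"ry":0,"rz":0,"jaw":40},{"x":0,"y":0,"z":0,"rx":0,"ry":0,"rz":0,"jaw":40}]'
```

```text
t: 18.2
position: [561.2, 94.2, 18.1]
ee_rot: [179.8, 0.0, 109.8]
wrist_force: [-0.1, 0.5, 6.1]
finger_gap: 48.8
grip_force: 52.3
t: 18.7
position: [561.9, 94.2, 59.8]
ee_rot: [179.7, 0.1, 109.8]
wrist_force: [2.0, 0.5, 0.3]
finger_gap: 48.6
grip_force: 51.9
```

The panel is held (gap 48.6). I raise it, turn to the lens heading, carry it to a stand-off beside the view point and tilt.

```bash
python3 -m crank '[{"x":0,"y":0,"z":-30,"rx":0,"ry":0,"rz":0,"jaw":40},{"x":0,"y":0,"z":-35,"rx":0,"ry":0,"rz":0,"jaw":40},{"x":0,"y":0,"z":-30,"rx":0,"ry":0,"rz":6,"jaw":40},{"x":0,"y":0,"z":-30,"rx":0,"ry":0,"rz":6,"jaw":40},{"x":0,"y":0,"z":-30,"rx":0,"ry":0,"rz":6,"jaw":40},{"x":0,"y":0,"z":-30,"rx":0,"ry":0,"rz":6,"jaw":40},{"x":0,"y":0,"z":-15,"rx":0,"ry":0,"rz":6,"jaw":40},{"x":0,"y":0,"z":0,"rx":0,"ry":0,"rz":5.7,"jaw":40},{"x":0,"y":0,"z":0,"rx":0,"ry":0,"rz":0,"jaw":40}]'; python3 -m crank '[{"x":-20,"y":6.5,"z":0,"rx":0,"ry":0,"rz":0,"jaw":40},{"x":-35,"y":12,"z":0,"rx":0,"ry":0,"rz":0,"jaw":40},{"x":-35,"y":12,"z":0,"rx":0,"ry":0,"rz":0,"jaw":40},{"x":-35,"y":12,"z":0,"rx":0,"ry":0,"rz":0,"jaw":40},{"x":-35,"y":12,"z":0,"rx":0,"ry":0,"rz":0,"jaw":40},{"x":-35,"y":12,"z":0,"rx":0,"ry":0,"rz":0,"jaw":40},{"x":-35,"y":12,"z":0,"rx":0,"ry":0,"rz":0,"jaw":40},{"x":-27,"y":8,"z":0,"rx":0,"ry":0,"rz":0,"jaw":40},{"x":0,"y":0,"z":0,"rx":-3,"ry":0,"rz":0,"jaw":40},{"x":0,"y":0,"z":0,"rx":-6,"ry":0,"rz":0,"jaw":40},{"x":0,"y":0,"z":0,"rx":-6,"ry":0,"rz":0,"jaw":40},{"x":0,"y":0,"z":0,"rx":-6,"ry":0,"rz":0,"jaw":40},{"x":0,"y":0,"z":0,"rx":-6,"ry":0,"rz":0,"jaw":40},{"x":0,"y":0,"z":0,"rx":-6,"ry":0,"rz":0,"jaw":40},{"x":0,"y":0,"z":0,"rx":-5.3,"ry":0,"rz":0,"jaw":40},{"x":0,"y":0,"z":0,"rx":0,"ry":0,"rz":0,"jaw":40},{"x":0,"y":0,"z":0,"rx":0,"ry":0,"rz":0,"jaw":40},{"x":0,"y":0,"z":0,"rx":0,"ry":0,"rz":0,"jaw":40},{"x":0,"y":0,"z":0,"rx":0,"ry":0,"rz":0,"jaw":40}]'; python3 - <<'E'
from bench import sensors,viewer
from h import *
import pickle
P=[]
for i in range(4):
    p=wrist(); P.append(toolT(sensors.get_obs())[:3])
T=np.mean(P,0); print(T.round(3), sensors.get_obs()["joint_positions"])
c=np.array([685.7,-156.9,130.5]);n=np.array([-.5958,.1695,.7851]); print("ring in tool",T[:,:3].T@(c-T[:,3]),"n in tool",T[:,:3].T@n, "ring px",proj(p,c))
pickle.dump({k:p[k] for k in("K","R","t","T_tool_cam")}|{"pixels":p["pixels"]},open("w10.pkl","wb"))
cv2.imwrite("pics/w10.png",cv2.resize(p["pixels"][:,:,::-1],None,fx=1.4,fy=1.4,interpolation=cv2.INTER_CUBIC))
E
```

```text
t: 19.45
position: [560.2, 94.0, 257.9]
ee_rot: [179.8, -0.1, 74.0]
wrist_force: [-0.2, -0.1, -1.8]
finger_gap: 48.5
grip_force: 52.3
t: 21.03
position: [573.9, -177.7, 258.1]
ee_rot: [141.6, 0.0, 74.2]
wrist_force: [-0.3, -0.9, -0.4]
finger_gap: 48.7
grip_force: 52.4
[[ 2.73000e-01  7.54000e-01  5.97000e-01  5.73712e+02]
 [ 9.62000e-01 -2.14000e-01 -1.70000e-01 -1.77596e+02]
 [-0.00000e+00  6.21000e-01 -7.84000e-01  2.57723e+02]] [-21.64236129 -15.9109416  128.00989581   7.168342    29.89016269
 -10.7673106 ]
ring in tool [ 50.57533935   1.05225238 163.08366243] n in tool [-1.63115964e-04  1.76666048e-03 -1.00004330e+00] ring px [277.77039141 132.00178515]
```

View pics/w10.png

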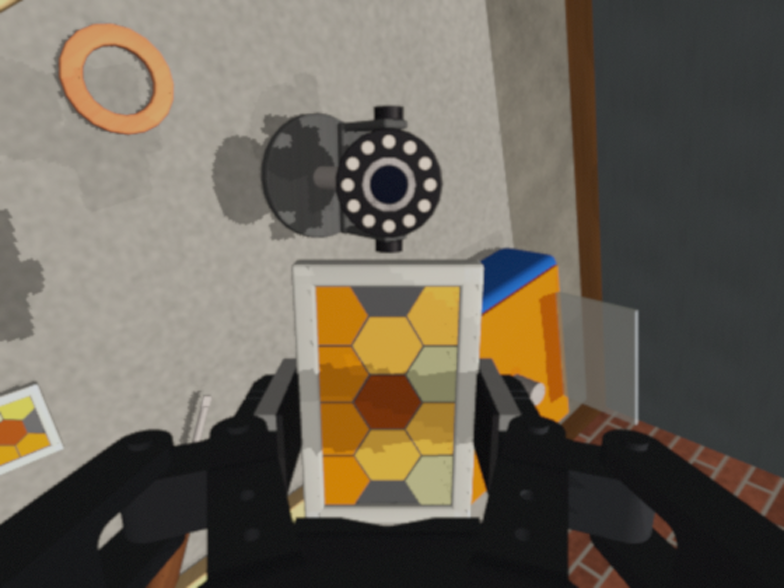

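The view shows the held panel, with inner glass corners at about (316,286), (463,286), (457,506) and (323,506), and the complete LED ring centred at (389,184), nearly face on. Now I measure the panel's attitude in the gripper, using the pre-grasp picture w9 (panel flat in the jig) as reference, and fit the ring in this single picture.

```bash
cat > pan.py <<'E'
from h import *
import pickle
from scipy.ndimage import map_coordinates, gaussian_filter1d
from scipy.optimize import least_squares
def quad(img,Q,s=9,sign=-1):
    """refine quad (inner-glass) edges: bright->dark going inward; returns corners, line rms"""
    B=cv2.GaussianBlur(img[...,2].astype(float),(0,0),.7); Q=np.array(Q,float); ctr=Q.mean(0); lines=[];rm=[]
    for i in range(4):
        a,b=Q[i],Q[(i+1)%4]; d=(b-a)/np.linalg.norm(b-a); nrm=np.array([-d[1],d[0]]); nrm*=np.sign((ctr-a)@nrm)
        pts=[]
        for f in np.linspace(.08,.92,60):
            k=np.arange(-s,s+.01,.25); P=(a+f*(b-a))[:,None]+nrm[:,None]*k
            g=gaussian_filter1d(np.gradient(map_coordinates(B,[P[1],P[0]],order=1)),2)*sign
            j=g.argmax()
            if g[j]>4 and 0<j<len(k)-1:
                o=(g[j-1]-g[j+1])/(2*(g[j-1]-2*g[j]+g[j+1])); pts.append(P[:,j]+nrm*o*.25)
        pts=np.array(pts); w=np.ones(len(pts),bool)
        for _ in range(5):
            l=cv2.fitLine(pts[w].astype(np.float32),cv2.DIST_HUBER,0,.01,.01).ravel(); r=(pts-l[2:])@np.array([-l[1],l[0]]); w=abs(r)<max(.5,1.5*np.median(abs(r)))
        lines.append(np.cross([*l[2:],1],[l[2]+l[0],l[3]+l[1],1])); rm.append((round(float(np.sqrt((r[w]**2).mean())),2),int(w.sum())))
    C=[np.cross(lines[i-1],lines[i]) for i in range(4)]; return np.array([c[:2]/c[2] for c in C]),rm
cv=lambda a:(np.array(a,float)+.5)/1.4-.5
Q0=cv([(316,286),(463,286),(457,506),(323,506)])
if __name__=="__main__":
    K=pickle.load(open("w10.pkl","rb"))["K"]; Tc=pickle.load(open("w10.pkl","rb"))["T_tool_cam"]
    for n in ("w9","w10"):
        q=pickle.load(open(n+".pkl","rb")); C=Q0
        for s in (10,5,4): C,rm=quad(q["pixels"],C,s)
        print(n,C.round(2).tolist(),rm)
        for f in (5,6,7):
            X=np.array([(40-f,-25+f,0),(40-f,25-f,0),(-40+f,25-f,0),(-40+f,-25+f,0)],float)  # tool axes x,y
            def cam(v):
                R=Ro.from_rotvec(np.radians(v[:3])).as_matrix(); Tt=np.linalg.inv(Tc); return {"K":K,"R":Tt[:3,:3]@R,"t":Tt[:3,:3]@v[3:]+Tt[:3,3]}
            s=least_squares(lambda v: np.ravel([proj(cam(v),x)-u for x,u in zip(X,C)]),[0,0,0,0,0,-19])
            print("  f",f,"rot",s.x[:3].round(2),"pos",s.x[3:].round(2),"rms",np.sqrt((s.fun**2).mean()).round(2))
E
python3 pan.py
```

```text
w9 [[223.25, 205.88], [328.56, 204.97], [323.27, 365.02], [230.76, 364.07]] [(0.11, 60), (0.35, 29), (0.21, 60), (0.06, 60)]
  f 5 rot [-1.18 -1.7  -0.47] pos [ -1.94   0.17 -14.42] rms 0.28
  f 6 rot [-1.08  0.03 -0.45] pos [  0.91   0.18 -20.23] rms 0.23
  f 7 rot [-0.98  1.82 -0.42] pos [  3.79   0.19 -26.07] rms 0.51
w10 [[225.19, 203.52], [328.91, 203.72], [323.45, 362.06], [231.62, 361.35]] [(0.05, 48), (0.16, 28), (0.12, 49), (0.16, 60)]
  f 5 rot [-0.97 -2.17 -0.24] pos [ -1.77   0.51 -12.59] rms 0.16
  f 6 rot [-0.92 -0.38 -0.23] pos [  1.07   0.5  -18.47] rms 0.18
  f 7 rot [-0.88  1.46 -0.22] pos [  3.93   0.49 -24.4 ] rms 0.52
```

```bash
cat > ring.py <<'E'
from pan import *
def leds(q,u,rad=52):
    x0,y0=int(u[0]-60),int(max(u[1]-60,0)); g=cv2.cvtColor(q["pixels"],cv2.COLOR_RGB2GRAY)[y0:y0+120,x0:x0+120]
    g=cv2.resize(g,None,fx=4,fy=4,interpolation=cv2.INTER_CUBIC); k,lab,st,ce=cv2.connectedComponentsWithStats((g>115).astype(np.uint8))
    c=np.array([(ce[i]+.5)/4-.5+[x0,y0] for i in range(1,k) if 200<st[i,4]<1800 and max(st[i,2:4])<48 and abs(st[i,2]-st[i,3])<12])
    return c[np.linalg.norm(c-u,axis=1)<rad]
def fitring(q,c,r=25.):
    Tt=np.linalg.inv(q["T_tool_cam"]); cm={"K":q["K"],"R":Tt[:3,:3],"t":Tt[:3,3]}
    def res(v):
        R=Ro.from_rotvec(np.radians([v[0],v[1],0])).as_matrix(); ph=v[2]+np.arange(12)*np.pi/6
        P=np.array([proj(cm,v[3:]+r*(np.cos(a)*R[:,0]+np.sin(a)*R[:,1])) for a in ph])
        return np.ravel([(P-u)[((P-u)**2).sum(1).argmin()] for u in c])
    s=min((least_squares(res,[0,0,p,50,1,163],loss="soft_l1",f_scale=.3) for p in np.radians([0,10,20])),key=lambda s:s.cost)
    return s.x,np.sqrt((res(s.x)**2).mean())
if __name__=="__main__":
    q=pickle.load(open("w10.pkl","rb")); c=leds(q,cv((389,184))); print(len(c)); x,e=fitring(q,c); print("ring tilt about tool x,y",x[:2].round(2),"pos",x[3:].round(2),"rms",e)
    q8=pickle.load(open("w8.pkl","rb")); C=cv([(350,232),(424,232),(422,356),(351,356)])
    for s in (6,4,4): C,rm=quad(q8["pixels"],C,s)
    print(C.round(2).tolist(),rm); K=q["K"];Tc=q["T_tool_cam"]; f=6
    X=np.array([(40-f,-25+f,0),(40-f,25-f,0),(-40+f,25-f,0),(-40+f,-25+f,0)],float)
    def cam(v):
        R=Ro.from_rotvec(np.radians(v[:3])).as_matrix(); Tt=np.linalg.inv(Tc); return {"K":K,"R":Tt[:3,:3]@R,"t":Tt[:3,:3]@v[3:]+Tt[:3,3]}
    s=least_squares(lambda v: np.ravel([proj(cam(v),x)-u for x,u in zip(X,C)]),[0,0,0,0,0,90]); print("w8 panel",s.x.round(2),"expect z",142.8-36)
E
python3 ring.py
```

```text
12
ring tilt about tool x,y [-0.05  0.07] pos [ 50.9    0.97 162.99] rms 0.02204231072927544
[[248.24, 164.79], [301.93, 164.45], [301.29, 254.61], [251.01, 254.0]] [(0.05, 38), (0.19, 39), (0.11, 60), (0.13, 60)]
w8 panel [ -3.13  -0.38  -0.68  -2.73  -0.47 105.13] expect z 106.80000000000001
```

The ring fits to 0.02 px: it is square to the tool within 0.1 degrees and its centre is at tool (50.9, 1.0, 163). The panel's centre is at tool (1.1, 0.5, -14.5), tilted about 0.4 degrees. The remaining shift is x 49.8, y 0.5, z 58.

```bash
python3 -m crank '[{"x":4,"y":0.1,"z":5,"rx":0,"ry":0.4,"rz":0,"jaw":40},{"x":8,"y":0.1,"z":9,"rx":0,"ry":0,"rz":0,"jaw":40},{"x":9,"y":0.1,"z":10,"rx":0,"ry":0,"rz":0,"jaw":40},{"x":9,"y":0.1,"z":10,"rx":0,"ry":0,"rz":0,"jaw":40},{"x":9,"y":0.1,"z":10,"rx":0,"ry":0,"rz":0,"jaw":40},{"x":7,"y":0,"z":9,"rx":0,"ry":0,"rz":0,"jaw":40},{"x":3.8,"y":0,"z":5,"rx":0,"ry":0,"rz":0,"jaw":40},{"x":0,"y":0,"z":0,"rx":0,"ry":0,"rz":0,"jaw":40},{"x":0,"y":0,"z":0,"rx":0,"ry":0,"rz":0,"jaw":40},{"x":0,"y":0,"z":0,"rx":0,"ry":0,"rz":0,"jaw":40},{"x":0,"y":0,"z":0,"rx":0,"ry":0,"rz":0,"jaw":40}]'; python3 - <<'E'
from bench import sensors
import ring; from ring import *
P=[]
for i in range(6):
    p=wrist(); P.append(toolT(sensors.get_obs())[:3])
T=np.mean(P,0); pickle.dump({k:p[k] for k in("K","R","t","T_tool_cam")}|{"pixels":p["pixels"]},open("w11.pkl","wb"))
cen=T[:,:3]@np.array([1.07,.5,-14.5])+T[:,3]; ringc=np.array([685.7,-156.9,130.5]); n=np.array([-.5958,.1695,.7851])
print("err vs 3-view lens",(T[:,:3].T@(ringc+120*n-cen)).round(2),"tool z.n",np.degrees(np.arccos(-T[:,2]@n)),"xlevel",np.degrees(np.arcsin(T[2,0])))
q=p; C=Q0
for s in (8,5,4): C,rm=quad(q["pixels"],C,s)
print("panel quad",C.round(2).tolist(),rm)
Tt=np.linalg.inv(q["T_tool_cam"]); u=proj({"K":q["K"],"R":Tt[:3,:3],"t":Tt[:3,3]},[1.07,.97,105])
c=leds(q,u,60); print(u,len(c))
# keep only blobs that fit a 12-LED ring
v,e=fitring.__wrapped__(q,c) if hasattr(fitring,"__wrapped__") else (None,None)
def res(v,c):
    cm={"K":q["K"],"R":Tt[:3,:3],"t":Tt[:3,3]}
    R=np.eye(3); P=np.array([proj(cm,v[1:]+25*(np.cos(a)*R[:,0]+np.sin(a)*R[:,1])) for a in v[0]+np.arange(12)*np.pi/6])
    return np.ravel([(P-w)[((P-w)**2).sum(1).argmin()] for w in c])
s=min((least_squares(res,[a,1,1,105],args=(c,),loss="soft_l1",f_scale=.3) for a in np.radians([0,10,20])),key=lambda s:s.cost)
print("ring pos",s.x[1:].round(2),"res",res(s.x,c).round(1))
E
```

```text
t: 22.15
position: [620.6, -139.0, 211.7]
ee_rot: [141.6, -0.3, 74.3]
wrist_force: [-0.3, -0.3, -1.1]
finger_gap: 48.8
grip_force: 52.3
err vs 3-view lens [-0.34  2.31  0.05] tool z.n nan xlevel 0.31603622989070745
panel quad [[225.17, 203.52], [328.93, 203.71], [323.43, 362.11], [231.39, 361.24]] [(0.08, 49), (0.26, 33), (0.16, 49), (0.18, 60)]
[277.50387668 206.06709882] 3
ring pos [  0.3    2.68 105.63] res [-0.  0.  0. -0.  0. -0.]<stdin>:8: RuntimeWarning: invalid value encountered in arccos
```

The panel hasn't slipped, and both checks (readings and the visible LEDs) put the tool about 2.2 mm short in y. I correct that and recheck.

```bash
python3 -m crank '[{"x":-0.5,"y":1,"z":0,"rx":0,"ry":0,"rz":0,"jaw":40},{"x":0,"y":1,"z":0,"rx":0,"ry":0,"rz":0,"jaw":40},{"x":0,"y":0,"z":0,"rx":0,"ry":0,"rz":0,"jaw":40},{"x":0,"y":0,"z":0,"rx":0,"ry":0,"rz":0,"jaw":40},{"x":0,"y":0,"z":0,"rx":0,"ry":0,"rz":0,"jaw":40},{"x":0,"y":0,"z":0,"rx":0,"ry":0,"rz":0,"jaw":40}]'; python3 - <<'E'
from bench import sensors
from ring import *
P=[];Rg=[]
for i in range(4):
    q=wrist(); P.append(toolT(sensors.get_obs())[:3])
    Tt=np.linalg.inv(q["T_tool_cam"]); cm={"K":q["K"],"R":Tt[:3,:3],"t":Tt[:3,3]}
    c=leds(q,proj(cm,[1.07,.97,105]),60)
    def res(v):
        Q=np.array([proj(cm,v[1:]+25*np.array([np.cos(a),np.sin(a),0])) for a in v[0]+np.arange(12)*np.pi/6])
        return np.ravel([(Q-w)[((Q-w)**2).sum(1).argmin()] for w in c])
    s=min((least_squares(res,[a,1,1,105],loss="soft_l1",f_scale=.3) for a in np.radians([0,10,20])),key=lambda s:s.cost); Rg.append(np.r_[s.x[1:],len(c),abs(s.fun).max()])
T=np.mean(P,0); cen=T[:,:3]@np.array([1.07,.5,-14.5])+T[:,3]; n=np.array([-.5958,.1695,.7851])
print("err vs 3-view",(T[:,:3].T@(np.array([685.7,-156.9,130.5])+120*n-cen)).round(2),"n in tool",(T[:,:3].T@n).round(4)); print(np.array(Rg).round(2),"want 1.07 .5 105.5")
E
```

```text
t: 22.95
position: [621.9, -139.5, 212.2]
ee_rot: [141.7, -0.3, 74.4]
wrist_force: [0.2, 0.1, 0.1]
finger_gap: 48.6
grip_force: 52.3
err vs 3-view [-0.21  0.85 -0.42] n in tool [ 6.9e-03  3.0e-04 -1.0e+00]
[[3.9000e-01 1.1700e+00 1.0548e+02 3.0000e+00 2.0000e-02]
 [3.6000e-01 1.1900e+00 1.0563e+02 3.0000e+00 1.0000e-02]
 [3.7000e-01 1.1900e+00 1.0558e+02 3.0000e+00 1.0000e-02]
 [3.9000e-01 1.1800e+00 1.0547e+02 3.0000e+00 2.0000e-02]] want 1.07 .5 105.5
```

```bash
python3 -m crank '[{"x":0,"y":0.7,"z":0,"rx":0,"ry":0,"rz":0,"jaw":40},{"x":0,"y":0,"z":0,"rx":0,"ry":0,"rz":0,"jaw":40},{"x":0,"y":0,"z":0,"rx":0,"ry":0,"rz":0,"jaw":40},{"x":0,"y":0,"z":0,"rx":0,"ry":0,"rz":0,"jaw":40},{"x":0,"y":0,"z":0,"rx":0,"ry":0,"rz":0,"jaw":40}]'; python3 -c "
from bench import ticket; print(ticket.finish_job())"
```

```text
t: 23.57
position: [622.4, -139.7, 212.7]
ee_rot: [141.7, -0.3, 74.4]
wrist_force: [0.9, -0.5, -1.6]
finger_gap: 48.7
grip_force: 52.3
the job is handed in; nothing more can be done
None
```

The job is handed in: the pin is parked, the keeper bar is swung clear, and the panel is held in front of the lens. By my measurements it was within about 1 mm of centre, 120 mm from the lens and square to within about half a degree; `finish_job` returned no verdict.

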